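Weigh out slag lumps from the finds tray

TASK

With the hand scoop, scoop up lumps of slag from the cardboard tray and tip at least three of them into the pan of the bench scale while the scale is still locked; never touch the lumps with the gripper, and leave every other lump in the tray (or in the pan), none spilled. Then stand the scoop on its flat bottom on the bench, and throw the scale's lock lever over into the weigh notch: the one gap in its quadrant, marked with a white stripe between two raised teeth. Leave the other finds on the bench where they lie.

Things in the scene. Friction and masses are not known exactly. Their poses are not given: they have to be found in the camera images.
- scoop: smooth metal hand scoop, about 0.2 kg, flat bottom, nose open. Origin: centre of the underside. Nose along its -x (lip at x = -70 mm, floor 2.5 mm thick), back wall at x = +67 mm, 110 mm wide (y), side walls 40 mm high behind x = -7 mm, 24 mm high from there to x = -40 mm, none on the last 30 mm
- scoop_grip (a point): point on the centre line of the scoop's black level handle, 95 mm straight above the scoop's origin, near its centre of mass; axes as the scoop's. The handle is a bar along x, 20 mm wide (y), 28 mm tall, from 45 mm towards the nose to 72 mm behind, carried by a riser at the back only
- tray: open cardboard finds tray, fixed, 330 (x) x 146 (y) x 64 mm, walls 5 mm, floor top 10 mm above the bench. Origin: centre of the underside. The lumps start in its -x half (the end nearer the robot); the +x end is empty
- pan (a point): centre of the inner floor of the scale's round steel pan, 85 mm above the bench; pan 196 mm across inside, rim 29 mm above this point. Axes as the scale's: -x is towards the lever. The grey bench scale is fixed; it reaches 195 mm to -x of here, 108 mm to +x and to either side
- lever (a joint): lock lever at the front of the scale, rad; turns about the scale's x axis. 0: leans 0.55 rad to the scale's +y side; 0.55: upright; 1.1: stop, leaning to -y. Starts at 0 to 0.25 (locked). The weigh notch is at 0.80. It stays where it is left; about 1.5 N at the knob
- lever_knob (a point): centre of the black ball knob, 26 mm in diameter, on the lever's end, 95 mm from the lever's pivot; 10 mm steel rod below it
- pivot (a point): the lever's pivot, 45 mm above the bench, at the front (-x) end of the scale, 160 mm from the pan centre. Axes as the scale's
- notch (a point): where the centre of the knob is when the lever is in the weigh notch. The notch is the one gap, with a white stripe in it and a raised tooth either side, in the toothed metal quadrant behind the lever
- lump0: a grey knobbly slag lump, about 45 mm across, 60 g. Origin: its centre
- lump1: a grey knobbly slag lump, about 45 mm across, 60 g. Origin: its centre
- lump2: a grey knobbly slag lump, about 45 mm across, 60 g. Origin: its centre
- lump3: a grey knobbly slag lump, about 45 mm across, 60 g. Origin: its centre
- lump4: a grey knobbly slag lump, about 45 mm across, 60 g. Origin: its centre
- lump5: a grey knobbly slag lump, about 45 mm across, 60 g. Origin: its centre
- tile_piece: bystander: dark-faced tile fragment, 115 x 58 x 17 mm. Origin: centre of the underside
- wall_sherd: bystander: reddish pottery sherd, 70 x 65 x 20 mm. Origin: centre of the underside
- green_glaze: bystander: green glazed lump with a short clay neck, 85 x 50 x 36 mm. Origin: centre of the underside

How it is judged:
By the outcome, as a careful person would: the job done as asked, in the order asked, and still so for the second after the job is handed in, with the robot touching nothing.
It also fails if it takes over 72 s, if anything falls off the work surface, if the arm or the gripper's body presses on something with over 40 N, if the wrist force passes 120 N, or if a joint passes its speed limit or range.

ROBOT

A 6-joint arm with a two-finger parallel gripper is mounted at the origin on the work surface. World frame = base frame: x ahead of the robot, y to its left, z up, the work surface at z = 0. Lengths are in mm, angles in degrees, forces in N, time in s.
With the tool pointing down it reaches from about 300 to 850 mm from the base axis. Payload 4.2 kg.
Tool frame: the origin (TCP) lies at the very end of the fingers, on their centre line; the grasp point (between the pads) lies 19 mm behind it; z points along the fingers, y is the line along which they close (so a half turn about z gives the same grasp; the last joint's range is limited). The gripper opens to 91 mm and grips with 3 to 60 N. Pads are 32 mm wide; open, the fingers measure 118 mm over their backs; the gripper's body (76 mm by 178 mm) begins 60 mm behind the grasp point.
Start: joints at [-66.864, 18.312, 89.639, -0, 72.044, -1.146], TCP at [236.461, -524.147, 213.976] pointing down, gripper open.
Joint ranges: [-177.97, 177.97], [-48.28, 115.42], [12.27, 149.76], [-77.06, 257.06], [2.81, 150.46], [-146.56, 146.56]. Speed limits (degrees/s): [147.25, 147.25, 180, 180, 180, 180].

INTERFACE

Orientations are given as [roll, pitch, yaw] about the fixed x, y, z axes, in that order (R = Rz(yaw) Ry(pitch) Rx(roll)).
In Python, from workcell import env, grab_frame gives the robot as it stands. The module is installed in compiled form; this text tells all that it offers.
- The arm moves only by the tool move_arm, never from a script. Its argument "plan" is a list of rows, each an object of numbers: "tx", "ty", "tz": the shift along the tool's x, y, z in cm; "wx", "wy", "wz": the turn, a rotation vector about the tool's x, y, z in rad. In form: [{"tx": .., "ty": .., "tz": .., "wx": .., "wy": .., "wz": ..}, ...]. A call has 1 to 12 rows; each row shifts and turns the commanded pose from where the row before left it, along the tool's axes as they then stand; what a row does not reach is not made up. A row lasts 1/12 s, in which the tool goes at most 41.7 mm and 7.16 degrees, less where a joint would pass 70% of its speed; a pose out of reach is approached as far as the arm can. A call is refused whole if a number of a shift passes 4.17 or a number of a turn 0.125, either way. A call with a gripper value outside its range is refused whole. "gripper" is the finger opening in cm, from 0 to 9.12, set as the call begins (left out, the last holds). The fingers move at their own pace and stop on an object; "force" is the grip in N (left out, the last holds). Time passes only in rows, so rows that do not move let the fingers close. It gives the time, the measured TCP pose, the force, the opening and the grip force at its end, in the units of the state.
- env.state(): the state, without advancing time (a new reading comes with each control period).
- grab_frame(name): name is "scene" or "top"; returns a dict with "color" (420x560x3 uint8, red, green, blue), "vfov" (degrees; the focal length in pixels is half the picture's height over the tangent of half this angle, whatever the lens; pixels are square), "cx", "cy" (the principal point, pixels), "view" (4x4, takes a point from world to camera coordinates). Camera axes: x right, y up, looking along -z (the intrinsics and any distortion apply to the point x, -y, -z); pixel columns grow to the right and rows downward; lengths in mm; the calibration is good to about 2 mm. A picture is of the moment at which its call begins. There is no depth.
- env.job_done(): hands the job in; it is judged then, once.
The state is a dict: "time_s": time; "qpos": joint angles; "qvel": joint speeds; "effort": joint torques, N m; "ee_pos": TCP position; "ee_rot": TCP orientation; "force": force on the tool from outside, world axes, zero at the start; "torque": the same for the moment, N m; "gripper_width": finger opening in mm; "gripper_force": force on a finger pad.
Only numpy, scipy, OpenCV 4.12 (cv2) and the standard library are available. Lean on these libraries where they do the work, as an engineer would, in place of code of your own. Each camera call takes 0.05 s, during which the arm holds its last target. There are 200 camera calls.

## Working session

There is one attempt and no reset: what is moved stays moved. The work goes in short steps, Python scripts to look and compute and a tool call to move; the robot and the scene stay as the last step left them, time stands still between calls to the robot, and variables do not carry over. Pictures are saved under pics/ and viewed, at most 10 in all, crops included, and the job is handed in when it is done.

Besides the shell and the picture viewer there is one more tool, called after ">>>" as a command line: name --argument value ..., lists and objects as JSON in quotes. move_arm: Moves the arm, as the interface text tells. Its arguments: {"type":"object","properties":{"plan":{"type":"array","items":{"type":"object","properties":{"tx":{"type":"number"},"ty":{"type":"number"},"tz":{"type":"number"},"wx":{"type":"number"},"wy":{"type":"number"},"wz":{"type":"number"}}}},"gripper":{"type":"number"},"force":{"type":"number"}},"required":["plan"]}

```bash
mkdir -p pics; cat > h.py <<'E'
import numpy as np, cv2
from workcell import env, grab_frame
def ray(f,u,v):
    fl=f["color"].shape[0]/2/np.tan(np.radians(f["vfov"])/2)
    d=np.array([(u-f["cx"])/fl,-(v-f["cy"])/fl,-1.])
    V=np.array(f["view"]);R=V[:3,:3];t=V[:3,3]
    return -R.T@t, R.T@d
def onplane(f,u,v,z):
    o,d=ray(f,u,v);return o+d*(z-o[2])/d[2]
def proj(f,p):
    fl=f["color"].shape[0]/2/np.tan(np.radians(f["vfov"])/2)
    V=np.array(f["view"]);c=V[:3,:3]@np.array(p,float)+V[:3,3]
    return np.array([f["cx"]+fl*c[0]/-c[2], f["cy"]+fl*-c[1]/-c[2]])
def tri(f1,p1,f2,p2):
    o1,d1=ray(f1,*p1);o2,d2=ray(f2,*p2)
    s=np.linalg.lstsq(np.c_[d1,-d2],o2-o1,rcond=None)[0]
    a=o1+d1*s[0];b=o2+d2*s[1];return (a+b)/2,np.linalg.norm(a-b)
def save(f,n): cv2.imwrite("pics/%s.png"%n,f["color"][:,:,::-1])
E
python3 - <<'E'
from h import *
np.set_printoptions(precision=2,suppress=True)
for n in("scene","top"):
    f=grab_frame(n);save(f,n+"0")
    print({k:(v if k!="color" else 0) for k,v in f.items()})
print(env.state())
E
```

```text
{'color': 0, 'vfov': 57.02166931210697, 'cx': 277.699869870539, 'cy': 206.3144125941867, 'view': array([[   -0.87,     0.48,     0.01,   498.51],
       [   -0.28,    -0.53,     0.8 ,    76.41],
       [    0.4 ,     0.69,     0.6 , -1131.49],
       [    0.  ,     0.  ,     0.  ,     1.  ]])}
{'color': 0, 'vfov': 55.1983844744488, 'cx': 282.94403756367376, 'cy': 209.37755263579422, 'view': array([[    0.01,    -1.  ,     0.  ,   -23.05],
       [    0.99,     0.01,     0.16,  -572.97],
       [   -0.16,     0.  ,     0.99, -1116.39],
       [    0.  ,     0.  ,     0.  ,     1.  ]])}
{'time_s': 0.1, 'qpos': array([-66.87,  18.35,  89.7 ,  -0.  ,  72.04,  -1.15]), 'qvel': array([ 0.05, -0.02, -0.14, -0.01,  0.06,  0.04]), 'effort': array([ -0.  , -41.33, -23.25,   0.07,   0.04,  -0.  ]), 'ee_pos': array([ 236.26, -523.72,  213.2 ]), 'ee_rot': array([-179.91,   -0.  ,   24.28]), 'force': array([ 0.24, -0.42, -0.1 ]), 'torque': array([-0.02,  0.02, -0.01]), 'gripper_force': 0.0, 'gripper_width': 90.79843163586229}
```

View pics/scene0.png

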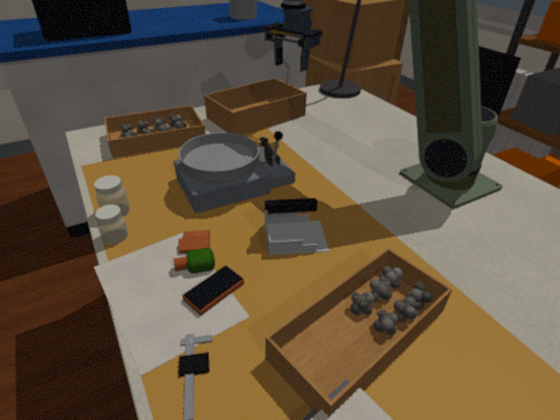

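View pics/top0.png

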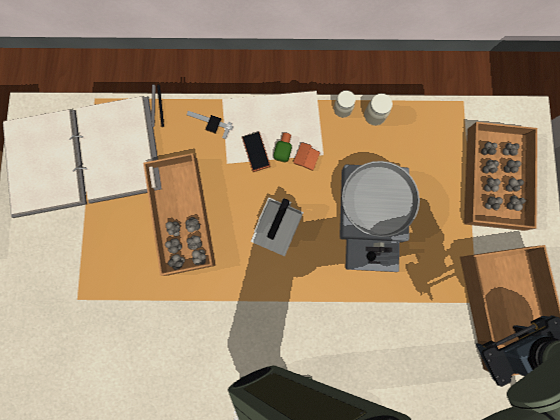

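The top view shows the scoop at about (278,222) with its nose towards the robot. The tray is at (180,212) with six lumps at its lower end. The pan is at (380,200) and the lever knob near (371,258). Next I'll measure these.

```bash
python3 - <<'E'
from h import *
s=cv2.imread("pics/scene0.png");t=cv2.imread("pics/top0.png")
a=cv2.resize(t[180:285,130:310],None,fx=4.4,fy=4.4,interpolation=cv2.INTER_CUBIC);cv2.imwrite("pics/c1.png",a)
b=cv2.resize(t[150:280,325:430],None,fx=4.4,fy=4.4,interpolation=cv2.INTER_CUBIC)
c=cv2.resize(s[120:250,240:330],None,fx=4.4,fy=4.4,interpolation=cv2.INTER_CUBIC)[:572,:335]
cv2.imwrite("pics/c2.png",np.hstack([b,c])[:, :800])
E
```

```text
(no output)
```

View pics/c1.png

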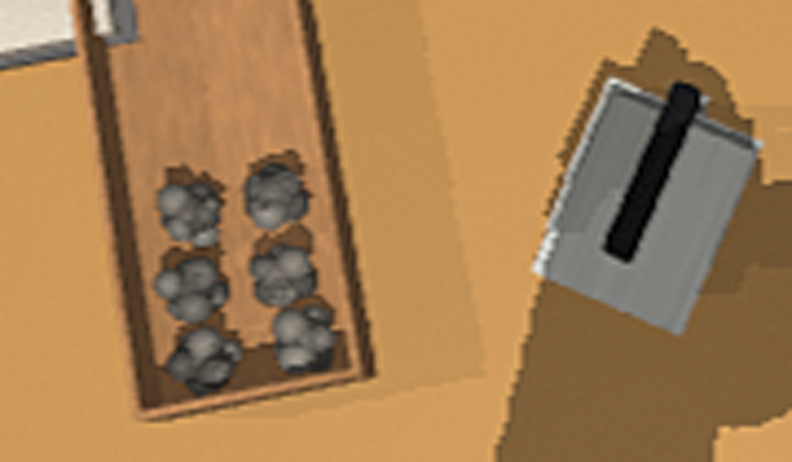

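View pics/c2.png

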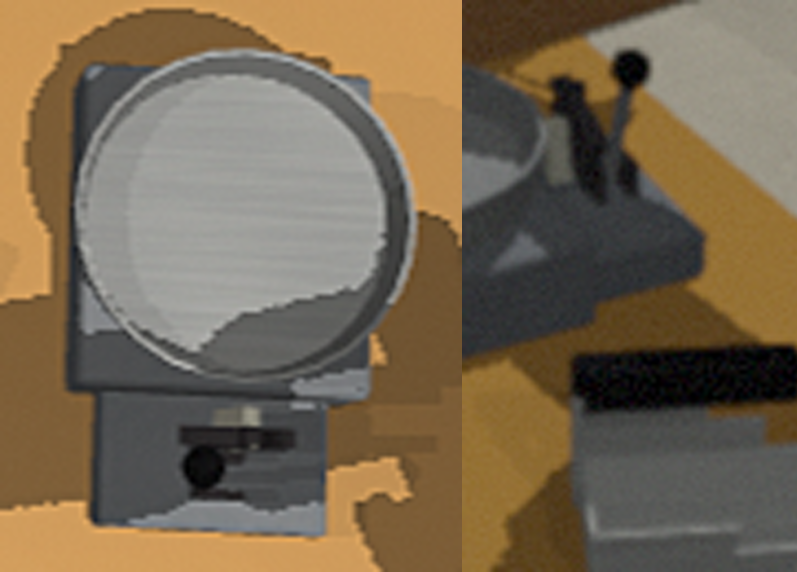

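```bash
python3 - <<'E'
from h import *
np.set_printoptions(precision=1,suppress=True)
T=grab_frame("top");S=grab_frame("scene");t=T["color"].astype(int)
def c1(u,v):return 130+u/4.4-.4,180+v/4.4-.4
def c2(u,v):return 325+u/4.4-.4,150+v/4.4-.4
# handle
m=np.zeros(t.shape[:2],np.uint8);m[190:250,255:305]=(t[190:250,255:305].max(2)<45)
n,l,st,ce=cv2.connectedComponentsWithStats(m);i=1+np.argmax(st[1:,4])
pts=np.argwhere(l==i)[:,::-1].astype(np.float32)
r=cv2.minAreaRect(pts);print("handle",r,st[i])
w=np.array([onplane(T,*p,109)[:2] for p in pts],np.float32);rw=cv2.minAreaRect(w);print("world",rw)
c=w.mean(0);d=np.linalg.svd(w-c,full_matrices=False)[2][0];d*=np.sign(d[0]);print(c,np.degrees(np.arctan2(d[1],d[0])),[(w-c)@d][0].min(),((w-c)@d).max())
for nm,p,z in[("noseR",(682,333),2.5),("frontL",(540,270),20),("backL",(612,82),40),("backR",(760,146),40)]:print(nm,onplane(T,*c1(*p),z))
print("tray")
q=[onplane(T,*c1(140,415),64),onplane(T,*c1(375,373),64),onplane(T,198,150,64),onplane(T,146,160,64)]
for k in range(4):
    e=q[(k+1)%4]-q[k];print(q[k],np.linalg.norm(e),np.degrees(np.arctan2(e[1],e[0])))
print(np.mean(q,0))
print("lumps",[onplane(T,*c1(*p),32)[:2] for p in[(190,211),(276,195),(192,288),(283,273),(204,358),(302,337)]])
print("pan",onplane(T,*c2(246,215),114),onplane(T,*c2(246,50),114),onplane(T,*c2(246,380),114))
print("scale",[onplane(T,*c2(*p),45) for p in[(67,390),(370,400)]],[onplane(T,*c2(*p),45) for p in[(92,522),(325,535)]],[onplane(T,*c2(*p),45) for p in[(80,70),(67,390)]])
print("knob",tri(T,c2(205,466),S,(277.8,135.3)))
E
```

```text
handle ((278.0167541503906, 218.5073699951172), (6.809943675994873, 42.1411018371582), 23.749494552612305) [267 199  22  40 287]
world ((538.1436767578125, -5.950183868408203), (18.52243995666504, 115.52818298339844), 66.99855041503906)
[537.6  -5.6] -22.883245 -57.105556 58.428066
noseR [443.  -24.9   2.5]
frontL [483.2  69.7  20. ]
backL [606.6  22.8  40. ]
backR [564.4 -75.4  40. ]
tray
[386.5 316.7  64. ] 149.70522065149842 -79.51160320691504
[413.8 169.5  64. ] 335.2207445983314 10.328046092515544
[743.6 229.6  64. ] 152.81364671463683 101.7700491348407
[712.4 379.2  64. ] 331.8082700201685 -169.14344697838024
[564.1 273.8  64. ]
lumps [array([519.5, 300.5]), array([530.6, 244.2]), array([468.8, 296.6]), array([479.1, 237.4]), array([423.4, 286.6]), array([437.4, 223.3])]
pan [ 594.3 -285.4  114. ] [ 700.1 -288.7  114. ] [ 491.6 -282.1  114. ]
scale [array([ 490.7, -182.4,   45. ]), array([ 485.6, -379.2,   45. ])] [array([ 405.9, -197.1,   45. ]), array([ 398.7, -346.6,   45. ])] [array([ 705.3, -194.4,   45. ]), array([ 490.7, -182.4,   45. ])]
knob (array([ 436.2, -249.8,  134. ]), np.float64(4.74468401144389))
```

```bash
cat >> h.py <<'E'
from scipy.spatial.transform import Rotation as Ro
def Rs(yaw,tilt=0): return Ro.from_euler('z',yaw,degrees=True)*Ro.from_euler('y',tilt,degrees=True)
FL=Ro.from_euler('x',180,degrees=True)
def go(grip,yaw,tilt=0,off=12):
    """print turn (tool frame) then shift (cm, tool frame after turn) from the measured pose to a scoop-grip pose"""
    s=env.state();R0=Ro.from_euler('xyz',s["ee_rot"],degrees=True)
    R1=Rs(yaw,tilt)*FL; p1=np.array(grip,float)+R1.apply([0,0,off])
    d=p1-s["ee_pos"]
    print("t",round(s["time_s"],2),"turn",(R0.inv()*R1).as_rotvec().round(3),"shift after turn",(R1.inv().apply(d)/10).round(2),"world",d.round(1))
def tray(x,y,z,c=(564,274),a=10.6):
    a=np.radians(a);return [c[0]+x*np.cos(a)-y*np.sin(a),c[1]+x*np.sin(a)+y*np.cos(a),z]
E
python3 -c "
from h import *
go([525.5,-.5,177],-22.9)"
```

```text
t 0.2 turn [-0.001  0.     0.823] shift after turn [  6.27 -59.47   4.85] world [289.2 523.4 -48.5]
```

>>> move_arm --plan '[{"wz": 0.103},{"wz": 0.103},{"wz": 0.103},{"wz": 0.103},{"wz": 0.103},{"wz": 0.103},{"wz": 0.103},{"wz": 0.102},{"tx": 0.39,"ty": -3.72},{"tx": 0.39,"ty": -3.72},{"tx": 0.39,"ty": -3.72},{"tx": 0.39,"ty": -3.72}]' --gripper 6 --force 60

```text
schema error: expected keys tx, ty, tz, wx, wy, wz
```

>>> move_arm --plan '[{"tx": 0.39,"ty": -3.72},{"tx": 0.39,"ty": -3.72},{"tx": 0.39,"ty": -3.72},{"tx": 0.39,"ty": -3.72},{"tx": 0.39,"ty": -3.72},{"tx": 0.39,"ty": -3.72},{"tx": 0.39,"ty": -3.72},{"tx": 0.39,"ty": -3.72,"tz": 0.9},{"tx": 0.39,"ty": -3.72,"tz": 1},{"tx": 0.39,"ty": -3.72,"tz": 1},{"tx": 0.39,"ty": -3.72,"tz": 1},{"tx": 0.39,"ty": -3.72,"tz": 0.9}]'

```text
schema error: expected keys tx, ty, tz, wx, wy, wz
```

```bash
python3 -c "
from h import *
go([525.5,-.5,95],-22.9)
f=grab_frame('scene');g=grab_frame('top')
a=cv2.resize(f['color'][100:280,220:360],None,fx=3,fy=3);b=cv2.resize(g['color'][150:330,210:340],None,fx=3,fy=3)
cv2.imwrite('pics/g1.png',np.hstack([a,b])[:,:,::-1])"
```

```text
t 0.2 turn [-0.001  0.     0.823] shift after turn [  6.27 -59.47  13.05] world [ 289.2  523.4 -130.5]
```

View pics/g1.png

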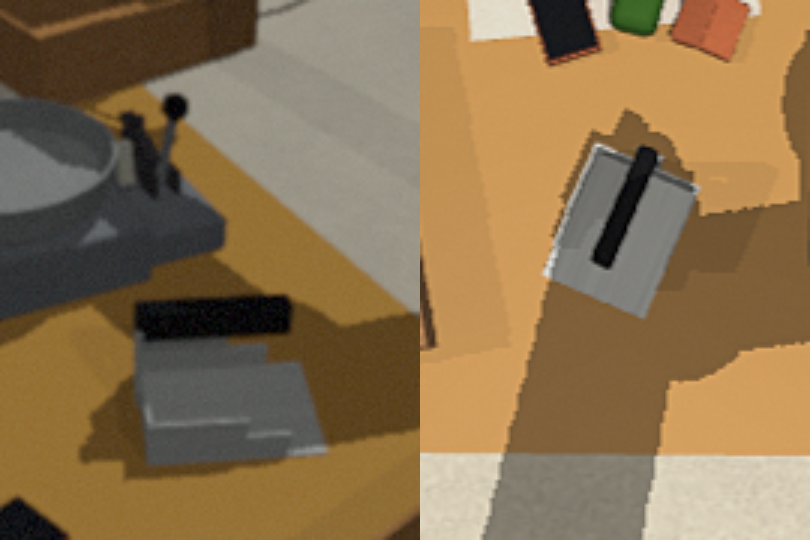

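The calls were refused because every row needs all six keys. The picture shows nothing has moved, with the scoop still in place. I'll resend the rows in full.

>>> move_arm --plan '[{"tx": 0,"ty": 0,"tz": 0,"wx": 0,"wy": 0,"wz": 0.103},{"tx": 0,"ty": 0,"tz": 0,"wx": 0,"wy": 0,"wz": 0.103},{"tx": 0,"ty": 0,"tz": 0,"wx": 0,"wy": 0,"wz": 0.103},{"tx": 0,"ty": 0,"tz": 0,"wx": 0,"wy": 0,"wz": 0.103},{"tx": 0,"ty": 0,"tz": 0,"wx": 0,"wy": 0,"wz": 0.103},{"tx": 0,"ty": 0,"tz": 0,"wx": 0,"wy": 0,"wz": 0.103},{"tx": 0,"ty": 0,"tz": 0,"wx": 0,"wy": 0,"wz": 0.103},{"tx": 0,"ty": 0,"tz": 0,"wx": 0,"wy": 0,"wz": 0.102},{"tx": 0.39,"ty": -3.72,"tz": 0,"wx": 0,"wy": 0,"wz": 0},{"tx": 0.39,"ty": -3.72,"tz": 0,"wx": 0,"wy": 0,"wz": 0},{"tx": 0.39,"ty": -3.72,"tz": 0,"wx": 0,"wy": 0,"wz": 0},{"tx": 0.39,"ty": -3.72,"tz": 0,"wx": 0,"wy": 0,"wz": 0}]' --gripper 6 --force 60

```text
time_s: 1.3
ee_pos: [309.0, -391.7, 213.8]
ee_rot: [-180.0, 0.0, -22.9]
force: [0.6, -0.5, 0.5]
gripper_width: 59.8
gripper_force: 0.0
```

>>> move_arm --plan '[{"tx": 0.39,"ty": -3.72,"tz": 0,"wx": 0,"wy": 0,"wz": 0},{"tx": 0.39,"ty": -3.72,"tz": 0,"wx": 0,"wy": 0,"wz": 0},{"tx": 0.39,"ty": -3.72,"tz": 0,"wx": 0,"wy": 0,"wz": 0},{"tx": 0.39,"ty": -3.72,"tz": 0,"wx": 0,"wy": 0,"wz": 0},{"tx": 0.39,"ty": -3.72,"tz": 0,"wx": 0,"wy": 0,"wz": 0},{"tx": 0.39,"ty": -3.72,"tz": 0,"wx": 0,"wy": 0,"wz": 0},{"tx": 0.39,"ty": -3.72,"tz": 0,"wx": 0,"wy": 0,"wz": 0},{"tx": 0.39,"ty": -3.72,"tz": 0.9,"wx": 0,"wy": 0,"wz": 0},{"tx": 0.39,"ty": -3.72,"tz": 1,"wx": 0,"wy": 0,"wz": 0},{"tx": 0.39,"ty": -3.72,"tz": 1,"wx": 0,"wy": 0,"wz": 0},{"tx": 0.39,"ty": -3.72,"tz": 1,"wx": 0,"wy": 0,"wz": 0},{"tx": 0.39,"ty": -3.72,"tz": 0.9,"wx": 0,"wy": 0,"wz": 0}]'

```text
time_s: 2.3
ee_pos: [525.7, 1.9, 165.4]
ee_rot: [180.0, -0.0, -22.9]
force: [0.1, -0.8, 0.2]
gripper_width: 60.0
gripper_force: 0.0
```

```bash
python3 -c "
from h import *
go([525.5,-.5,95],-22.9)
print(env.state()['qpos'])"
```

```text
t 2.3 turn [ 0.    -0.     0.001] shift after turn [0.07 0.23 8.24] world [ -0.2  -2.4 -82.4]
[-1.04416860e+00  1.60213946e+01  1.00383601e+02 -1.20547454e-02
  6.35953039e+01  1.11814496e+02]
```

>>> move_arm --plan '[{"tx": 0,"ty": 0.23,"tz": 2,"wx": 0,"wy": 0,"wz": 0},{"tx": 0,"ty": 0,"tz": 2,"wx": 0,"wy": 0,"wz": 0},{"tx": 0,"ty": 0,"tz": 2,"wx": 0,"wy": 0,"wz": 0},{"tx": 0,"ty": 0,"tz": 1.5,"wx": 0,"wy": 0,"wz": 0},{"tx": 0,"ty": 0,"tz": 0.7,"wx": 0,"wy": 0,"wz": 0},{"tx": 0,"ty": 0,"tz": 0,"wx": 0,"wy": 0,"wz": 0}]'

```text
time_s: 2.8
ee_pos: [523.2, -2.1, 82.4]
ee_rot: [179.9, 0.2, -22.9]
force: [-0.7, 0.4, 0.5]
gripper_width: 60.3
gripper_force: 0.0
```

>>> move_arm --plan '[{"tx": 0,"ty": 0,"tz": 0,"wx": 0,"wy": 0,"wz": 0},{"tx": 0,"ty": 0,"tz": 0,"wx": 0,"wy": 0,"wz": 0},{"tx": 0,"ty": 0,"tz": 0,"wx": 0,"wy": 0,"wz": 0},{"tx": 0,"ty": 0,"tz": 0,"wx": 0,"wy": 0,"wz": 0},{"tx": 0,"ty": 0,"tz": 0,"wx": 0,"wy": 0,"wz": 0},{"tx": 0,"ty": 0,"tz": 0,"wx": 0,"wy": 0,"wz": 0}]' --gripper 1.5 --force 60

```text
time_s: 3.3
ee_pos: [524.9, -1.9, 84.5]
ee_rot: [-179.9, -0.1, -22.9]
force: [0.5, 1.1, 0.8]
gripper_width: 22.6
gripper_force: 0.4
```

>>> move_arm --plan '[{"tx": 0,"ty": 0,"tz": -1.5,"wx": 0,"wy": 0,"wz": 0},{"tx": 0,"ty": 0,"tz": -2.5,"wx": 0,"wy": 0,"wz": 0},{"tx": 0,"ty": 0,"tz": -3,"wx": 0,"wy": 0,"wz": 0},{"tx": 0,"ty": 0,"tz": -3,"wx": 0,"wy": 0,"wz": 0},{"tx": 0,"ty": 0,"tz": 0,"wx": 0,"wy": 0,"wz": 0}]'

```text
time_s: 3.72
ee_pos: [527.8, -2.3, 189.6]
ee_rot: [-179.8, -0.6, -22.9]
force: [0.9, 0.4, -2.0]
gripper_width: 20.0
gripper_force: 60.0
```

```bash
python3 -c "
from h import *
print(env.state()['force'],env.state()['gripper_width'])
go(tray(82,5,95+100),10.6)
f=grab_frame('scene');g=grab_frame('top')
a=cv2.resize(f['color'][60:300,210:380],None,fx=2.4,fy=2.4);b=cv2.resize(g['color'][120:360,200:350],None,fx=2.4,fy=2.4)
cv2.imwrite('pics/g2.png',np.hstack([a,b])[:,:,::-1])"
```

```text
[ 0.85273809  0.38585903 -1.98989659] 20.048640454998402
t 3.72 turn [-0.001 -0.011 -0.584] shift after turn [ 16.84 -26.99   0.66] world [115.9 296.3  -6.6]
```

View pics/g2.png

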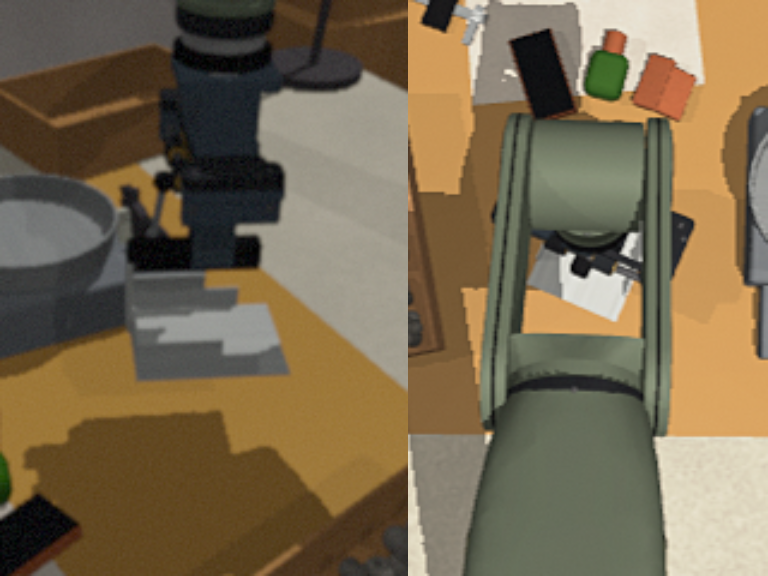

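The picture shows the scoop level in the gripper. Next I'll find exactly where the handle sits in the fingers, using the handle's lower corners at about (264,172) and (319,170).

```bash
python3 -c "
from h import *
f=grab_frame('scene');s=env.state();print(s['ee_pos'],s['ee_rot'])
R=Ro.from_euler('xyz',s['ee_rot'],degrees=True)*FL
for off in(6,12,18):
  g=s['ee_pos']+R.apply([0,0,off])
  print(off,[proj(f,g+R.apply(p)).round(1) for p in([72,10,-14],[-45,10,-14],[72,10,14],[-45,10,14],[-70,55,0],[67,55,0])])
t=f['color'].astype(int);m=(t.max(2)<40)
for c in(268,272,276,282,312,316): 
  r=np.where(m[145:190,c])[0]+145;print(c,r.min(),r.max())
r=np.where(m[165])[0];r=r[(r>240)&(r<340)];print(r.min(),r.max())
"
```

```text
[523.42941636  -2.09650782 183.07547129] [ 1.79953183e+02  1.00237262e-01 -2.28685111e+01]
6 [array([264.2, 177.4]), array([319.4, 174.8]), array([264.1, 165.8]), array([320.5, 163.3]), array([336.6, 180.3]), array([268.5, 183.6])]
12 [array([264.2, 174.9]), array([319.7, 172.4]), array([264.1, 163.3]), array([320.7, 160.8]), array([336.9, 177.8]), array([268.5, 181. ])]
18 [array([264.2, 172.5]), array([319.9, 169.9]), array([264.1, 160.7]), array([321. , 158.2]), array([337.2, 175.2]), array([268.5, 178.5])]
268 150 174
272 152 174
276 156 174
282 161 174
312 146 172
316 145 172
264 318
```

>>> move_arm --plan '[{"tx": 0,"ty": 0,"tz": 0,"wx": 0,"wy": 0,"wz": -0.097},{"tx": 0,"ty": 0,"tz": 0,"wx": 0,"wy": 0,"wz": -0.097},{"tx": 0,"ty": 0,"tz": 0,"wx": 0,"wy": 0,"wz": -0.097},{"tx": 0,"ty": 0,"tz": 0,"wx": 0,"wy": 0,"wz": -0.097},{"tx": 0,"ty": 0,"tz": 0,"wx": 0,"wy": 0,"wz": -0.098},{"tx": 0,"ty": 0,"tz": 0,"wx": 0,"wy": 0,"wz": -0.098}]'

```text
time_s: 4.37
ee_pos: [522.8, -2.1, 181.5]
ee_rot: [-179.9, 0.3, 10.9]
force: [0.6, -0.6, -2.1]
gripper_width: 19.3
gripper_force: 60.0
```

>>> move_arm --plan '[{"tx": 1.0,"ty": -1.6,"tz": 0,"wx": 0,"wy": 0,"wz": 0},{"tx": 1.8,"ty": -2.8,"tz": 0,"wx": 0,"wy": 0,"wz": 0},{"tx": 1.8,"ty": -2.9,"tz": 0,"wx": 0,"wy": 0,"wz": 0},{"tx": 1.8,"ty": -2.9,"tz": 0,"wx": 0,"wy": 0,"wz": 0},{"tx": 1.8,"ty": -2.9,"tz": 0,"wx": 0,"wy": 0,"wz": 0},{"tx": 1.8,"ty": -2.9,"tz": 0,"wx": 0,"wy": 0,"wz": 0},{"tx": 1.8,"ty": -2.9,"tz": 0,"wx": 0,"wy": 0,"wz": 0},{"tx": 1.8,"ty": -2.9,"tz": 0,"wx": 0,"wy": 0,"wz": 0},{"tx": 1.8,"ty": -2.8,"tz": 0,"wx": 0,"wy": 0,"wz": 0},{"tx": 1.4,"ty": -2.4,"tz": 0,"wx": 0,"wy": 0,"wz": 0},{"tx": 0,"ty": 0,"tz": 0,"wx": 0,"wy": 0,"wz": 0},{"tx": 0,"ty": 0,"tz": 0,"wx": 0,"wy": 0,"wz": 0}]'

```text
time_s: 5.37
ee_pos: [638.7, 295.0, 180.2]
ee_rot: [179.9, 0.3, 10.7]
force: [-0.2, -0.7, -1.4]
gripper_width: 19.4
gripper_force: 60.0
```

```bash
python3 -c "
from h import *
go(tray(82,5,95+10),10.6)
f=grab_frame('scene')
cv2.imwrite('pics/g3.png',cv2.resize(f['color'][120:420,240:480],None,fx=2,fy=2)[:,:,::-1])"
```

```text
t 5.37 turn [0.002 0.006 0.002] shift after turn [0.47 0.19 8.72] world [  4.9  -1.  -87.2]
```

View pics/g3.png

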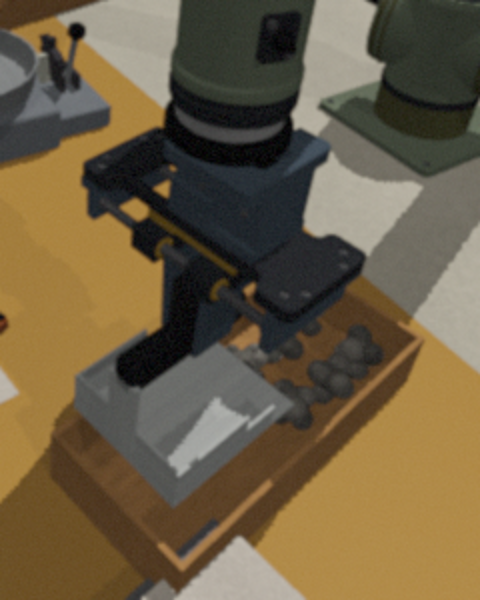

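The scoop hangs over the tray's empty end, parallel to the tray and clear of the walls. Lowering it now.

>>> move_arm --plan '[{"tx": 0.2,"ty": 0.1,"tz": 1.0,"wx": 0,"wy": 0,"wz": 0},{"tx": 0.2,"ty": 0.1,"tz": 1.3,"wx": 0,"wy": 0,"wz": 0},{"tx": 0,"ty": 0,"tz": 1.3,"wx": 0,"wy": 0,"wz": 0},{"tx": 0,"ty": 0,"tz": 1.3,"wx": 0,"wy": 0,"wz": 0},{"tx": 0,"ty": 0,"tz": 1.3,"wx": 0,"wy": 0,"wz": 0},{"tx": 0,"ty": 0,"tz": 1.1,"wx": 0,"wy": 0,"wz": 0},{"tx": 0,"ty": 0,"tz": 0.8,"wx": 0,"wy": 0,"wz": 0},{"tx": 0,"ty": 0,"tz": 0.4,"wx": 0,"wy": 0,"wz": 0},{"tx": 0,"ty": 0,"tz": 0,"wx": 0,"wy": 0,"wz": 0}]'

```text
time_s: 6.17
ee_pos: [645.4, 316.9, 121.4]
ee_rot: [-177.4, -1.7, 10.5]
force: [-25.9, 42.5, 66.9]
gripper_width: 27.5
gripper_force: 60.0
```

>>> move_arm --plan '[{"tx": 0,"ty": 0,"tz": 0.1,"wx": 0,"wy": 0,"wz": 0},{"tx": 0,"ty": 0,"tz": 0.1,"wx": 0,"wy": 0,"wz": 0},{"tx": 0,"ty": 0,"tz": 0,"wx": 0,"wy": 0,"wz": 0}]'

```text
time_s: 6.42
ee_pos: [645.4, 317.0, 121.2]
ee_rot: [-177.4, -1.7, 10.5]
force: [-28.8, 42.6, 74.3]
gripper_width: 27.1
gripper_force: 60.0
```

It hit something, so I'll back up straight away and look.

>>> move_arm --plan '[{"tx": 0,"ty": 0,"tz": -1.0,"wx": 0,"wy": 0,"wz": 0},{"tx": 0,"ty": 0,"tz": -2,"wx": 0,"wy": 0,"wz": 0},{"tx": 0,"ty": 0,"tz": -2,"wx": 0,"wy": 0,"wz": 0},{"tx": 0,"ty": 0,"tz": -2,"wx": 0,"wy": 0,"wz": 0},{"tx": 0,"ty": 0,"tz": -1,"wx": 0,"wy": 0,"wz": 0},{"tx": 0,"ty": 0,"tz": 0,"wx": 0,"wy": 0,"wz": 0},{"tx": 0,"ty": 0,"tz": 0,"wx": 0,"wy": 0,"wz": 0}]'

```text
time_s: 7.0
ee_pos: [644.0, 292.0, 176.0]
ee_rot: [180.0, 0.1, 10.5]
force: [-0.4, 0.9, -2.9]
gripper_width: 27.0
gripper_force: 60.0
```

```bash
python3 -c "
from h import *
go(tray(82,5,95+10),10.6)
f=grab_frame('scene');g=grab_frame('top')
a=cv2.resize(f['color'][180:420,240:470],None,fx=2.2,fy=2.2);b=cv2.resize(g['color'][80:320,110:240],None,fx=2.2,fy=2.2)
cv2.imwrite('pics/g4.png',np.hstack([a,b])[:,:,::-1])"
```

```text
t 7.0 turn [ 0.     0.001 -0.001] shift after turn [ 0.   -0.21  8.3 ] world [ -0.4   2.  -83. ]
```

View pics/g4.png

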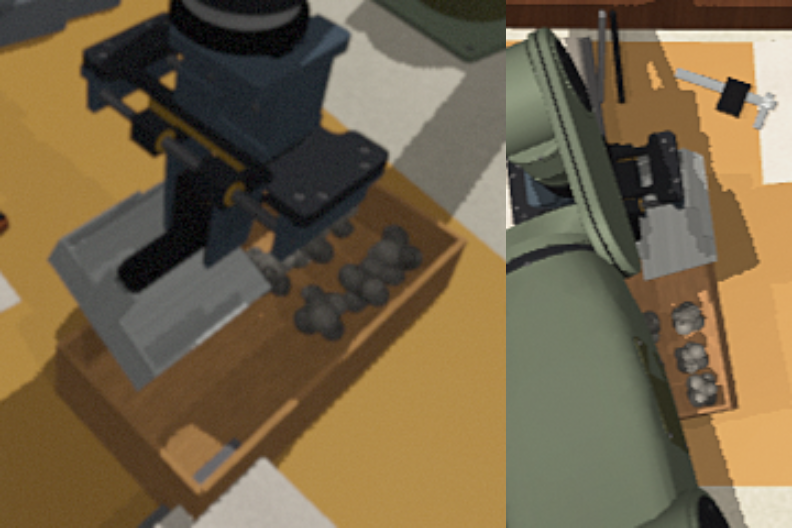

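The scoop has rolled in the grip: its -y side rode up on the tray's -y wall. I'll re-measure the tray rim across both of the first views.

```bash
python3 - <<'E'
from h import *
np.set_printoptions(precision=1,suppress=True)
T=grab_frame("top");S=grab_frame("scene")
c=lambda u,v:(130+u/4.4-.4,180+v/4.4-.4)
for n,a,b in[("A",c(140,415),(449,293)),("B",c(375,373),(387,254)),("C",(198,150),(269,343)),("D",(146,160),(322,402))]:
    print(n,tri(T,a,S,b),onplane(S,*b,64)[:2],onplane(T,*a,64)[:2], "proj in scene",proj(S,onplane(T,*a,64)))
# rows across tray in top0: colour profile at a few rows for wall edges
t=cv2.imread("pics/top0.png").astype(int)
for v in(175,200):
    print(v,[(u,*t[v,u]) for u in range(142,218,1)] if v==200 else "")
E
```

```text
A (array([385.2, 322.2,  51.4]), np.float64(4.267850450367239)) [395.2 329.5] [386.5 316.7] proj in scene [446.8 286.6]
B (array([410.3, 177.5,  41. ]), np.float64(11.314705362939362)) [426.  197.3] [413.8 169.5] proj in scene [382.4 243.9]
C (array([738.1, 242.5,  43.8]), np.float64(28.845457637952386)) [733.6 264. ] [743.6 229.6] proj in scene [253.9 329.4]
D (array([712.1, 381. ,  61.4]), np.float64(2.7170036532346082)) [712.  382.9] [712.4 379.2] proj in scene [320.3 399.9]
175 
200 [(142, np.int64(89), np.int64(153), np.int64(203)), (143, np.int64(88), np.int64(152), np.int64(203)), (144, np.int64(87), np.int64(151), np.int64(202)), (145, np.int64(88), np.int64(152), np.int64(203)), (146, np.int64(88), np.int64(152), np.int64(204)), (147, np.int64(88), np.int64(153), np.int64(204)), (148, np.int64(90), np.int64(150), np.int64(203)), (149, np.int64(93), np.int64(146), np.int64(203)), (150, np.int64(75), np.int64(114), np.int64(158)), (151, np.int64(43), np.int64(67), np.int64(91)), (152, np.int64(38), np.int64(58), np.int64(81)), (153, np.int64(37), np.int64(59), np.int64(83)), (
[... 2554 characters left out ...]
4(60), np.int64(101), np.int64(136)), (205, np.int64(82), np.int64(141), np.int64(188)), (206, np.int64(85), np.int64(148), np.int64(197)), (207, np.int64(83), np.int64(145), np.int64(193)), (208, np.int64(83), np.int64(143), np.int64(192)), (209, np.int64(83), np.int64(144), np.int64(192)), (210, np.int64(84), np.int64(144), np.int64(194)), (211, np.int64(84), np.int64(144), np.int64(193)), (212, np.int64(83), np.int64(144), np.int64(193)), (213, np.int64(84), np.int64(145), np.int64(193)), (214, np.int64(83), np.int64(144), np.int64(193)), (215, np.int64(82), np.int64(143), np.int64(192)), (216, np.int64(83), np.int64(144), np.int64(192)), (217, np.int64(83), np.int64(145), np.int64(193))]
```

Looking at the geometry, the overhead camera sees the outer face of the -y wall. The edge I used there was at bench height, not the rim, so the tray lies about 10 mm more to +y. I'll fit it again by row.

```bash
python3 - <<'E'
from h import *
np.set_printoptions(precision=1,suppress=True)
T=grab_frame("top");S=grab_frame("scene")
t=cv2.GaussianBlur(cv2.imread("pics/top0.png"),(3,3),0)[:,:,2].astype(float)
L=[];Rr=[]
for v in range(182,262):
    ul=160-(210-v)*0.164-12; ur=ul+52
    def strip(c):
        u=np.arange(int(c)-8,int(c)+9);g=np.diff(t[v,u]);i=np.argmin(g)
        return u[i]+.5
    L.append((strip(ul+5),v));Rr.append((strip(ur),v))
for n,E,z in(("L inner rim",L,64),("R outer rim",Rr,64)):
    w=np.array([onplane(T,*p,z)[:2] for p in E])
    for _ in range(4):
        k=np.polyfit(w[:,0],w[:,1],1);r=w[:,1]-np.polyval(k,w[:,0]);w=w[abs(r)<max(2,1.5*r.std())]
    print(n,len(w),np.degrees(np.arctan(k[0])),"y at x=564",np.polyval(k,564),r.std())
E
```

```text
L inner rim 77 11.57705478961388 y at x=564 353.455657819965 0.8467900753275996
R outer rim 80 11.894562015784864 y at x=564 209.3539858074825 0.8307281927580891
```

>>> move_arm --plan '[{"tx": 0,"ty": 0,"tz": -1,"wx": 0,"wy": 0,"wz": -0.01},{"tx": -1,"ty": 1.5,"tz": -1,"wx": 0,"wy": 0,"wz": -0.01},{"tx": -1.8,"ty": 2.8,"tz": 0,"wx": 0,"wy": 0,"wz": 0},{"tx": -1.8,"ty": 2.8,"tz": 0,"wx": 0,"wy": 0,"wz": 0},{"tx": -1.8,"ty": 2.8,"tz": 0,"wx": 0,"wy": 0,"wz": 0},{"tx": -1.8,"ty": 2.8,"tz": 0,"wx": 0,"wy": 0,"wz": 0},{"tx": -1.8,"ty": 2.8,"tz": 0,"wx": 0,"wy": 0,"wz": 0},{"tx": -1.8,"ty": 2.8,"tz": 0,"wx": 0,"wy": 0,"wz": 0},{"tx": -1.8,"ty": 2.8,"tz": 0,"wx": 0,"wy": 0,"wz": 0},{"tx": -1.8,"ty": 2.8,"tz": 2,"wx": 0,"wy": 0,"wz": 0},{"tx": -1.6,"ty": 2.6,"tz": 2.5,"wx": 0,"wy": 0,"wz": 0},{"tx": 0,"ty": 0,"tz": 2.5,"wx": 0,"wy": 0,"wz": 0}]'

```text
time_s: 8.3
ee_pos: [530.0, -5.5, 127.8]
ee_rot: [179.8, -0.0, 11.6]
force: [-0.7, 0.6, -2.4]
gripper_width: 27.4
gripper_force: 60.0
```

>>> move_arm --plan '[{"tx": 0,"ty": 0,"tz": 1,"wx": 0,"wy": 0,"wz": 0},{"tx": 0,"ty": 0,"tz": 0.5,"wx": 0,"wy": 0,"wz": 0},{"tx": 0,"ty": 0,"tz": 0,"wx": 0,"wy": 0,"wz": 0},{"tx": 0,"ty": 0,"tz": 0,"wx": 0,"wy": 0,"wz": 0}]'

```text
time_s: 8.63
ee_pos: [532.9, -0.3, 113.0]
ee_rot: [180.0, -0.1, 11.8]
force: [-0.1, -0.3, -1.3]
gripper_width: 27.2
gripper_force: 60.0
```

```bash
python3 - <<'E'
from h import *
go([525,0,95],11.7)
f=grab_frame('scene');s=env.state();print(s['ee_pos'],s['ee_rot'],s['force'],s['qpos'].round(0))
R=Ro.from_euler('xyz',s['ee_rot'],degrees=True)*FL;g=s['ee_pos']+R.apply([0,0,12])
img=f['color'][:,:,::-1].copy()
for roll in(0,16):
  Q=R*Ro.from_euler('x',-roll,degrees=True)
  for p in([72,10,-14],[-45,10,-14],[72,10,14],[-45,10,14],[67,55,-95],[67,-55,-95],[-70,55,-95],[67,55,-55]):
    q=proj(f,g+Q.apply(p));cv2.circle(img,tuple(int(x) for x in q.round()),1,(0,0,255) if roll else (0,255,0),-1)
cv2.imwrite('pics/g5.png',cv2.resize(img[130:300,190:390],None,fx=4,fy=3.5,interpolation=cv2.INTER_NEAREST))
E
```

```text
t 8.63 turn [ 0.001 -0.002  0.002] shift after turn [-0.77 -0.19  3.  ] world [ -7.9   0.3 -30. ]
[ 5.33063264e+02 -2.50330521e-01  1.13288647e+02] [ 1.79961693e+02 -1.66474221e-01  1.18196910e+01] [ 0.11169748 -0.12343274 -1.68330602] [ -1.  19. 104.   0.  57.  77.]
```

View pics/g5.png

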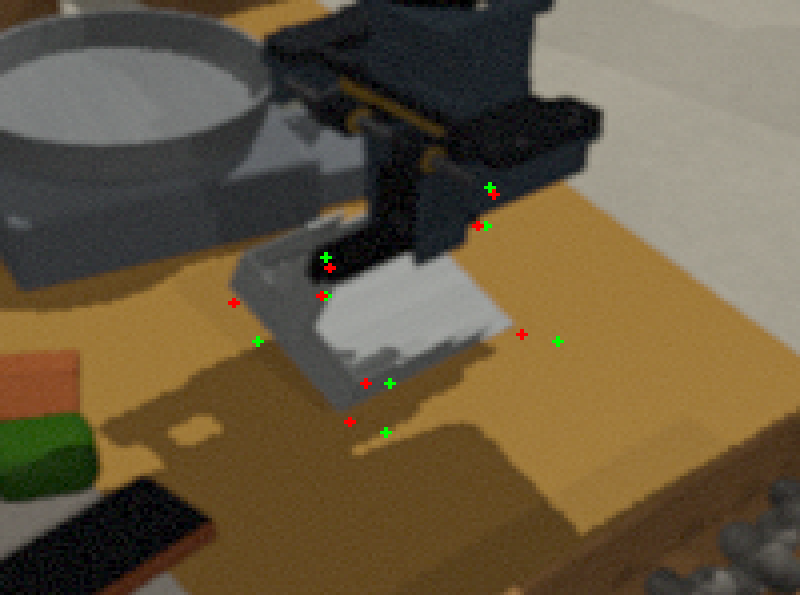

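The scoop is rolled about 20°, with its +y side low (bottom corner near (340,405) in the crop). I'll roll the tool to level it, set it down and re-grip.

>>> move_arm --plan '[{"tx": 0,"ty": 0,"tz": 0,"wx": 0.115,"wy": 0,"wz": 0},{"tx": 0,"ty": 0,"tz": 0,"wx": 0.115,"wy": 0,"wz": 0},{"tx": 0,"ty": 0,"tz": 0,"wx": 0.115,"wy": 0,"wz": 0},{"tx": 0,"ty": -0.3,"tz": 0.8,"wx": 0,"wy": 0,"wz": 0},{"tx": 0,"ty": -0.3,"tz": 0.8,"wx": 0,"wy": 0,"wz": 0},{"tx": 0,"ty": 0,"tz": 0,"wx": 0,"wy": 0,"wz": 0},{"tx": 0,"ty": 0,"tz": 0,"wx": 0,"wy": 0,"wz": 0}]'

```text
time_s: 9.27
ee_pos: [528.9, 11.1, 99.0]
ee_rot: [-160.3, 0.0, 11.9]
force: [-0.0, -0.6, -2.5]
gripper_width: 25.9
gripper_force: 60.0
```

```bash
python3 - <<'E'
from h import *
f=grab_frame('scene');s=env.state();print(s['ee_pos'],s['ee_rot'],s['force'],s['gripper_width'])
# bright metal of scoop: lower outline
t=f['color'].astype(int);sat=t.max(2)-t.min(2);m=np.zeros(sat.shape,np.uint8);m[190:270,245:330]=((sat<30)&(t.max(2)>55))[190:270,245:330]
n,l,st,c=cv2.connectedComponentsWithStats(m);i=1+np.argmax(st[1:,4]);print(st[i])
pts=cv2.convexHull(np.argwhere(l==i)[:,::-1].astype(np.int32));print(cv2.approxPolyDP(pts,2.5,True)[:,0].tolist())
g=np.array([s['ee_pos'][0],s['ee_pos'][1],0]);Q=Rs(11.8)
for dz in(10,20,30):
  print(dz,[proj(f,[*(g+Q.apply(p))[:2],dz+p[2]]).round().tolist() for p in([67,55,0],[67,-55,40],[67,55,40],[-70,55,0],[-70,-55,0])])
E
```

```text
[529.21082196  11.02531681  99.38084834] [-1.60297074e+02 -3.80576295e-02  1.18823596e+01] [ 0.8034651  -1.00231206 -3.18288463] 25.87676002616885
[ 258  212   72   48 2119]
[[329, 235], [289, 259], [259, 234], [258, 223], [270, 212], [302, 212], [329, 230]]
10 [[290.0, 262.0], [258.0, 223.0], [291.0, 249.0], [333.0, 235.0], [301.0, 213.0]]
20 [[290.0, 259.0], [258.0, 220.0], [291.0, 245.0], [333.0, 232.0], [301.0, 210.0]]
30 [[290.0, 256.0], [258.0, 216.0], [291.0, 242.0], [334.0, 229.0], [301.0, 207.0]]
```

>>> move_arm --plan '[{"tx": 0,"ty": 0.17,"tz": 0.47,"wx": 0,"wy": 0,"wz": 0},{"tx": 0,"ty": 0.17,"tz": 0.47,"wx": 0,"wy": 0,"wz": 0},{"tx": 0,"ty": 0.1,"tz": 0.28,"wx": 0,"wy": 0,"wz": 0},{"tx": 0,"ty": 0,"tz": 0,"wx": 0,"wy": 0,"wz": 0}]' --force 10

```text
time_s: 9.65
ee_pos: [530.1, 12.8, 89.0]
ee_rot: [-159.9, -0.2, 11.7]
force: [-2.5, 4.5, 13.3]
gripper_width: 24.0
gripper_force: 10.0
```

>>> move_arm --plan '[{"tx": 0,"ty": 0.1,"tz": 0.28,"wx": 0,"wy": 0,"wz": 0},{"tx": 0,"ty": 0,"tz": 0,"wx": 0,"wy": 0,"wz": 0}]'

```text
time_s: 9.82
ee_pos: [530.4, 12.8, 86.5]
ee_rot: [-160.0, -0.2, 11.7]
force: [-2.0, 5.1, 15.3]
gripper_width: 23.7
gripper_force: 10.0
```

>>> move_arm --plan '[{"tx": 0,"ty": 0,"tz": 0,"wx": 0,"wy": 0,"wz": 0},{"tx": 0,"ty": 0,"tz": 0,"wx": 0,"wy": 0,"wz": 0},{"tx": 0,"ty": 0,"tz": 0,"wx": 0,"wy": 0,"wz": 0},{"tx": 0,"ty": 0,"tz": 0,"wx": 0,"wy": 0,"wz": 0},{"tx": 0,"ty": 0,"tz": 0,"wx": 0,"wy": 0,"wz": 0},{"tx": 0,"ty": 0,"tz": 0,"wx": 0,"wy": 0,"wz": 0},{"tx": 0,"ty": 0,"tz": 0,"wx": -0.115,"wy": 0,"wz": 0},{"tx": 0,"ty": 0,"tz": 0,"wx": -0.115,"wy": 0,"wz": 0},{"tx": 0,"ty": 0,"tz": 0,"wx": -0.115,"wy": 0,"wz": 0},{"tx": 0,"ty": 0,"tz": 0,"wx": 0,"wy": 0,"wz": 0},{"tx": 0,"ty": 0,"tz": 0,"wx": 0,"wy": 0,"wz": 0}]' --gripper 7 --force 60

```text
time_s: 10.73
ee_pos: [528.9, 11.2, 83.1]
ee_rot: [-179.9, 0.0, 11.9]
force: [0.1, -0.8, -0.2]
gripper_width: 70.0
gripper_force: 0.0
```

```bash
python3 - <<'E'
from h import *
f=grab_frame('scene');s=env.state();print(s['ee_pos'],s['ee_rot'],s['force'],s['gripper_width'])
t=f['color'].astype(int);sat=t.max(2)-t.min(2);m=np.zeros(sat.shape,np.uint8);m[190:280,240:340]=((sat<30)&(t.max(2)>55))[190:280,240:340]
n,l,st,c=cv2.connectedComponentsWithStats(m);i=1+np.argmax(st[1:,4])
pts=cv2.convexHull(np.argwhere(l==i)[:,::-1].astype(np.int32));P=cv2.approxPolyDP(pts,2.5,True)[:,0];print(P.tolist())
a=P[np.argmax(P[:,1])]; print('back+y corner',onplane(f,*a,0)[:2]); b=P[np.argmax(P[:,0])];print('lip+y',onplane(f,*b,0)[:2])
for p in P: print(p,onplane(f,*p,0)[:2].round(),onplane(f,*p,40)[:2].round())
# black handle rows, back end
d=(t.max(2)<40)
for v in range(186,216,4):
  r=np.where(d[v,240:340])[0]+240;print(v,r.min() if len(r) else None)
E
```

```text
[529.19293519  10.18752589  82.90766798] [-1.79910876e+02  1.40500687e-02  1.18125635e+01] [0.19901563 0.15995671 0.30075929] 70.32605604343438
[[332, 239], [291, 265], [260, 240], [260, 228], [271, 219], [302, 217]]
back+y corner [580.41012992  78.72873458]
lip+y [451.04651903  51.13275716]
[332 239] [451.  51.] [481.  86.]
[291 265] [580.  79.] [602. 112.]
[260 240] [603. -26.] [623.  14.]
[260 228] [584. -65.] [605. -23.]
[271 219] [543. -83.] [567. -40.]
[302 217] [470. -54.] [498. -12.]
186 280
190 280
194 281
198 281
202 280
206 290
210 282
214 275
```

The scoop is flat, at origin (528.6, 11.4) and yaw 12°, which is exactly under the open gripper. Gripping and lifting.

>>> move_arm --plan '[{"tx": 0,"ty": 0,"tz": 0,"wx": 0,"wy": 0,"wz": 0},{"tx": 0,"ty": 0,"tz": 0,"wx": 0,"wy": 0,"wz": 0},{"tx": 0,"ty": 0,"tz": 0,"wx": 0,"wy": 0,"wz": 0},{"tx": 0,"ty": 0,"tz": 0,"wx": 0,"wy": 0,"wz": 0},{"tx": 0,"ty": 0,"tz": 0,"wx": 0,"wy": 0,"wz": 0},{"tx": 0,"ty": 0,"tz": 0,"wx": 0,"wy": 0,"wz": 0},{"tx": 0,"ty": 0,"tz": 0,"wx": 0,"wy": 0,"wz": 0},{"tx": 0,"ty": 0,"tz": 0,"wx": 0,"wy": 0,"wz": 0},{"tx": 0,"ty": 0,"tz": 0,"wx": 0,"wy": 0,"wz": 0},{"tx": 0,"ty": 0,"tz": 0,"wx": 0,"wy": 0,"wz": 0}]' --gripper 1.2

```text
time_s: 11.62
ee_pos: [529.2, 9.8, 82.9]
ee_rot: [180.0, 0.0, 11.7]
force: [0.2, 0.3, -1.0]
gripper_width: 19.6
gripper_force: 60.0
```

>>> move_arm --plan '[{"tx": 0,"ty": 0,"tz": -1,"wx": 0,"wy": 0,"wz": 0},{"tx": 0,"ty": 0,"tz": -2,"wx": 0,"wy": 0,"wz": 0},{"tx": 0,"ty": 0,"tz": -3,"wx": 0,"wy": 0,"wz": 0},{"tx": 0,"ty": 0,"tz": -3,"wx": 0,"wy": 0,"wz": 0},{"tx": 0,"ty": 0,"tz": -1,"wx": 0,"wy": 0,"wz": 0},{"tx": 0,"ty": 0,"tz": 0,"wx": 0,"wy": 0,"wz": 0},{"tx": 0,"ty": 0,"tz": 0,"wx": 0,"wy": 0,"wz": 0}]'

```text
time_s: 12.2
ee_pos: [528.7, 9.8, 182.5]
ee_rot: [180.0, 0.0, 11.7]
force: [-0.8, -0.1, -3.3]
gripper_width: 19.7
gripper_force: 60.0
```

```bash
sed -i 's/c=(564,274),a=10.6/c=(563,284),a=11.7/' h.py; python3 -c "
from h import *
go(tray(82,0,195),11.7)"
```

```text
t 12.2 turn [0.    0.001 0.001] shift after turn [ 17.12 -26.16  -0.05] world [114.6 290.9   0.5]
```

>>> move_arm --plan '[{"tx": 1.0,"ty": -1.5,"tz": 0,"wx": 0,"wy": 0,"wz": 0},{"tx": 1.8,"ty": -2.75,"tz": 0,"wx": 0,"wy": 0,"wz": 0},{"tx": 1.8,"ty": -2.75,"tz": 0,"wx": 0,"wy": 0,"wz": 0},{"tx": 1.8,"ty": -2.75,"tz": 0,"wx": 0,"wy": 0,"wz": 0},{"tx": 1.8,"ty": -2.75,"tz": 0,"wx": 0,"wy": 0,"wz": 0},{"tx": 1.8,"ty": -2.75,"tz": 0,"wx": 0,"wy": 0,"wz": 0},{"tx": 1.8,"ty": -2.75,"tz": 0,"wx": 0,"wy": 0,"wz": 0},{"tx": 1.8,"ty": -2.75,"tz": 0,"wx": 0,"wy": 0,"wz": 0},{"tx": 1.8,"ty": -2.75,"tz": 0,"wx": 0,"wy": 0,"wz": 0},{"tx": 1.7,"ty": -2.7,"tz": 0,"wx": 0,"wy": 0,"wz": 0},{"tx": 0,"ty": 0,"tz": 0,"wx": 0,"wy": 0,"wz": 0},{"tx": 0,"ty": 0,"tz": 0,"wx": 0,"wy": 0,"wz": 0}]'

```text
time_s: 13.2
ee_pos: [642.2, 302.1, 178.8]
ee_rot: [179.9, 0.4, 11.9]
force: [0.2, -0.0, -2.7]
gripper_width: 19.6
gripper_force: 60.0
```

```bash
python3 -c "
from h import *
go(tray(82,0,155),11.7)"
```

```text
t 13.2 turn [0.002 0.006 0.003] shift after turn [0.08 0.17 3.58] world [  1.1  -1.5 -35.8]
```

>>> move_arm --plan '[{"tx": 0,"ty": 0.1,"tz": 1.0,"wx": 0,"wy": 0,"wz": 0},{"tx": 0,"ty": 0,"tz": 1.2,"wx": 0,"wy": 0,"wz": 0},{"tx": 0,"ty": 0,"tz": 0.9,"wx": 0,"wy": 0,"wz": 0},{"tx": 0,"ty": 0,"tz": 0.6,"wx": 0,"wy": 0,"wz": 0},{"tx": 0,"ty": 0,"tz": 0.4,"wx": 0,"wy": 0,"wz": 0},{"tx": 0,"ty": 0,"tz": 0,"wx": 0,"wy": 0,"wz": 0}]'

```text
time_s: 13.7
ee_pos: [642.9, 299.2, 140.5]
ee_rot: [180.0, 0.1, 11.7]
force: [-1.1, -0.7, -3.4]
gripper_width: 19.9
gripper_force: 60.0
```

>>> move_arm --plan '[{"tx": 0,"ty": 0,"tz": 0.6,"wx": 0,"wy": 0,"wz": 0},{"tx": 0,"ty": 0,"tz": 0.6,"wx": 0,"wy": 0,"wz": 0},{"tx": 0,"ty": 0,"tz": 0.6,"wx": 0,"wy": 0,"wz": 0},{"tx": 0,"ty": 0,"tz": 0,"wx": 0,"wy": 0,"wz": 0}]'

```text
time_s: 14.03
ee_pos: [642.8, 299.7, 122.3]
ee_rot: [180.0, 0.2, 11.7]
force: [-0.7, -0.7, -2.7]
gripper_width: 20.0
gripper_force: 60.0
```

>>> move_arm --plan '[{"tx": 0,"ty": 0,"tz": 0.8,"wx": 0,"wy": 0,"wz": 0},{"tx": 0,"ty": 0,"tz": 0.8,"wx": 0,"wy": 0,"wz": 0},{"tx": 0,"ty": 0,"tz": 0.6,"wx": 0,"wy": 0,"wz": 0},{"tx": 0,"ty": 0,"tz": 0.3,"wx": 0,"wy": 0,"wz": 0},{"tx": 0,"ty": 0,"tz": 0,"wx": 0,"wy": 0,"wz": 0},{"tx": 0,"ty": 0,"tz": 0,"wx": 0,"wy": 0,"wz": 0}]'

```text
time_s: 14.53
ee_pos: [643.6, 300.1, 98.7]
ee_rot: [180.0, 0.0, 11.7]
force: [-1.0, 0.2, -1.8]
gripper_width: 19.7
gripper_force: 60.0
```

>>> move_arm --plan '[{"tx": 0,"ty": 0,"tz": 0.3,"wx": 0,"wy": 0,"wz": 0},{"tx": 0,"ty": 0,"tz": 0.2,"wx": 0,"wy": 0,"wz": 0},{"tx": 0,"ty": 0,"tz": 0,"wx": 0,"wy": 0,"wz": 0}]'

```text
time_s: 14.78
ee_pos: [644.1, 300.3, 94.9]
ee_rot: [-180.0, -0.1, 11.7]
force: [0.2, -0.9, 1.3]
gripper_width: 19.7
gripper_force: 60.0
```

>>> move_arm --plan '[{"tx": 0,"ty": 0,"tz": 0.1,"wx": 0,"wy": 0,"wz": 0},{"tx": 0,"ty": 0,"tz": 0,"wx": 0,"wy": 0,"wz": 0}]'

```text
time_s: 14.95
ee_pos: [644.1, 300.2, 94.8]
ee_rot: [-180.0, -0.1, 11.7]
force: [-0.5, -1.4, 4.9]
gripper_width: 19.7
gripper_force: 60.0
```

```bash
python3 -c "
from h import *
go(tray(-85,0,105),11.7)"
```

```text
t 14.95 turn [-0.001 -0.002  0.001] shift after turn [-16.77  -0.05   0.18] world [-164.4  -33.5   -1.8]
```

>>> move_arm --plan '[{"tx": -0.6,"ty": 0,"tz": 0,"wx": 0,"wy": 0,"wz": 0},{"tx": -1,"ty": 0,"tz": 0,"wx": 0,"wy": 0,"wz": 0},{"tx": -1,"ty": 0,"tz": 0,"wx": 0,"wy": 0,"wz": 0},{"tx": -1,"ty": 0,"tz": 0,"wx": 0,"wy": 0,"wz": 0},{"tx": -1,"ty": 0,"tz": 0,"wx": 0,"wy": 0,"wz": 0},{"tx": -1,"ty": 0,"tz": 0,"wx": 0,"wy": 0,"wz": 0}]'

```text
time_s: 15.45
ee_pos: [590.2, 289.5, 94.3]
ee_rot: [-179.9, -0.4, 11.7]
force: [3.1, -0.0, -0.4]
gripper_width: 19.8
gripper_force: 60.0
```

>>> move_arm --plan '[{"tx": -1,"ty": 0,"tz": 0,"wx": 0,"wy": 0,"wz": 0},{"tx": -1,"ty": 0,"tz": 0,"wx": 0,"wy": 0,"wz": 0},{"tx": -1,"ty": 0,"tz": 0,"wx": 0,"wy": 0,"wz": 0},{"tx": -1,"ty": 0,"tz": 0,"wx": 0,"wy": 0,"wz": 0},{"tx": -1,"ty": 0,"tz": 0,"wx": 0,"wy": 0,"wz": 0}]'

```text
time_s: 15.87
ee_pos: [540.8, 279.0, 93.5]
ee_rot: [-180.0, -0.3, 11.7]
force: [3.8, 1.2, -4.6]
gripper_width: 20.0
gripper_force: 60.0
```

```bash
python3 -c "
from h import *
s=env.state();print(s['force'],s['torque'])
go(tray(-85,0,105),11.7)"
```

```text
[ 3.76685502  1.2261045  -4.62336382] [ 0.21468401 -0.70005879  0.04674376]
t 15.87 turn [-0.001 -0.005  0.001] shift after turn [-6.22 -0.04  0.05] world [-61.  -12.2  -0.5]
```

>>> move_arm --plan '[{"tx": -0.9,"ty": 0,"tz": 0.05,"wx": 0,"wy": 0,"wz": 0},{"tx": -0.9,"ty": 0,"tz": 0.05,"wx": 0,"wy": 0,"wz": 0},{"tx": -0.9,"ty": 0,"tz": 0,"wx": 0,"wy": 0,"wz": 0},{"tx": -0.9,"ty": 0,"tz": 0,"wx": 0,"wy": 0,"wz": 0}]'

```text
time_s: 16.2
ee_pos: [506.0, 272.0, 93.3]
ee_rot: [-179.9, -0.3, 11.7]
force: [5.9, 2.2, 2.2]
gripper_width: 19.8
gripper_force: 60.0
```

>>> move_arm --plan '[{"tx": -0.8,"ty": 0,"tz": 0,"wx": 0,"wy": 0,"wz": 0},{"tx": -0.8,"ty": 0,"tz": 0,"wx": 0,"wy": 0,"wz": 0},{"tx": -0.6,"ty": 0,"tz": 0,"wx": 0,"wy": 0,"wz": 0},{"tx": -0.3,"ty": 0,"tz": 0,"wx": 0,"wy": 0,"wz": 0},{"tx": 0,"ty": 0,"tz": 0,"wx": 0,"wy": 0,"wz": 0}]'

```text
time_s: 16.62
ee_pos: [492.7, 272.1, 98.4]
ee_rot: [-179.5, -1.9, 11.6]
force: [20.2, 7.6, 7.1]
gripper_width: 19.6
gripper_force: 60.0
```

```bash
python3 -c "
from h import *
s=env.state();print(s['force'],s['torque'])
go(tray(-85,0,105),11.7)
f=grab_frame('scene');g=grab_frame('top');save(f,'sx');save(g,'tx')"
```

```text
[20.1555664   7.61030749  7.13403534] [ 1.06896524 -4.4220239  -1.02444196]
t 16.62 turn [-0.009 -0.034 -0.002] shift after turn [-1.37  0.27  0.54] world [-12.9  -5.4  -5.4]
```

>>> move_arm --plan '[{"tx": 0.4,"ty": 0,"tz": -0.3,"wx": 0,"wy": -0.055,"wz": 0},{"tx": 0.45,"ty": 0,"tz": -0.35,"wx": 0,"wy": -0.055,"wz": 0},{"tx": 0.45,"ty": 0,"tz": -0.4,"wx": 0,"wy": -0.055,"wz": 0},{"tx": 0.45,"ty": 0,"tz": -0.45,"wx": 0,"wy": -0.055,"wz": 0},{"tx": 0.45,"ty": 0,"tz": -0.5,"wx": 0,"wy": -0.055,"wz": 0},{"tx": 0.45,"ty": 0,"tz": -0.55,"wx": 0,"wy": -0.055,"wz": 0},{"tx": 0,"ty": 0,"tz": 0,"wx": 0,"wy": 0,"wz": 0}]'

```text
time_s: 17.3
ee_pos: [513.1, 273.0, 111.6]
ee_rot: [-180.0, 18.7, 11.7]
force: [6.3, 1.0, -6.2]
gripper_width: 19.5
gripper_force: 60.0
```

```bash
python3 - <<'E'
from h import *
s=env.state();print(s['ee_pos'],s['ee_rot'],s['force'],s['torque'],s['gripper_width'])
R=Ro.from_euler('xyz',s['ee_rot'],degrees=True)*FL
g=s['ee_pos']+R.apply([0,0,12])
a=np.radians(11.7);c=np.array([563,284,0])
for p in([-70,0,-95],[67,0,-95]):
  d=g+R.apply(p)-c;print(d[0]*np.cos(a)+d[1]*np.sin(a),d[2])
E
```

```text
[513.06152885 272.96718113 111.58511059] [-179.99509011   18.74229013   11.69309602] [ 6.33350162  0.98832811 -6.18862737] [ 0.65829216 -2.19299907  0.08281589] 19.503161610590155
-144.09523957190905 55.47816364382675
-14.359888183881745 11.458414032518121
```

>>> move_arm --plan '[{"tx": 0.2,"ty": 0,"tz": -0.5,"wx": 0,"wy": -0.02,"wz": 0},{"tx": 0.2,"ty": 0,"tz": -0.9,"wx": 0,"wy": -0.02,"wz": 0},{"tx": -0.3,"ty": 0,"tz": -0.95,"wx": 0,"wy": 0,"wz": 0},{"tx": -0.3,"ty": 0,"tz": -0.95,"wx": 0,"wy": 0,"wz": 0},{"tx": -0.3,"ty": 0,"tz": -0.95,"wx": 0,"wy": 0,"wz": 0},{"tx": -0.3,"ty": 0,"tz": -0.95,"wx": 0,"wy": 0,"wz": 0},{"tx": -0.3,"ty": 0,"tz": -0.95,"wx": 0,"wy": 0,"wz": 0},{"tx": -0.3,"ty": 0,"tz": -0.95,"wx": 0,"wy": 0,"wz": 0},{"tx": -0.3,"ty": 0,"tz": -0.95,"wx": 0,"wy": 0,"wz": 0},{"tx": -0.2,"ty": 0,"tz": -0.6,"wx": 0,"wy": 0,"wz": 0},{"tx": 0,"ty": 0,"tz": 0,"wx": 0,"wy": 0,"wz": 0},{"tx": 0,"ty": 0,"tz": 0,"wx": 0,"wy": 0,"wz": 0}]'

```text
time_s: 18.3
ee_pos: [522.6, 275.0, 201.4]
ee_rot: [-180.0, 21.2, 11.7]
force: [0.2, 0.6, -5.0]
gripper_width: 19.4
gripper_force: 60.0
```

```bash
python3 - <<'E'
from h import *
s=env.state();print(s['ee_pos'],s['ee_rot'],s['force'],s['torque'],s['gripper_width'],s['qpos'])
f=grab_frame('scene');g=grab_frame('top')
a=cv2.resize(f['color'][180:420,240:470],None,fx=2.2,fy=2.2);b=cv2.resize(g['color'][80:320,110:240],None,fx=2.2,fy=2.2)
cv2.imwrite('pics/g6.png',np.hstack([a,b])[:,:,::-1])
E
```

```text
[522.61301902 274.9731819  201.3997641 ] [-179.99645483   21.15690285   11.73475071] [ 0.23271672  0.56156648 -5.03391325] [ 0.10463206 -0.5542286   0.02966568] 19.443417940442988 [ 24.11156056  31.65046563  72.97013987   4.46539034  96.06768476
 102.03882031]
```

View pics/g6.png

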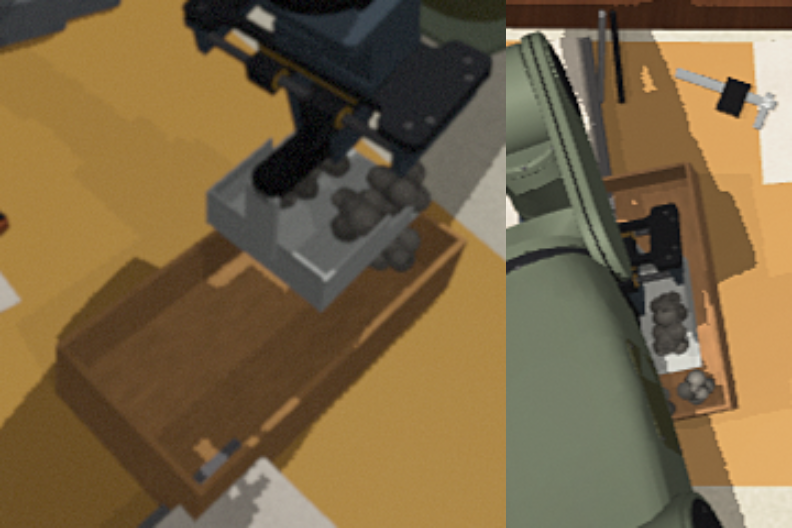

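The last picture shows four lumps in the scoop, which matches the 5 N reading, and two left in the tray. I'll tilt back a little more, raise, turn, then carry to the pan.

>>> move_arm --plan '[{"tx": -0.2,"ty": 0,"tz": -0.5,"wx": 0,"wy": -0.03,"wz": 0},{"tx": -0.4,"ty": 0,"tz": -0.95,"wx": 0,"wy": -0.03,"wz": 0},{"tx": -0.4,"ty": 0,"tz": -0.95,"wx": 0,"wy": -0.03,"wz": 0},{"tx": -0.45,"ty": 0,"tz": -0.9,"wx": 0,"wy": -0.03,"wz": 0},{"tx": -0.5,"ty": 0,"tz": -0.9,"wx": 0,"wy": 0,"wz": 0},{"tx": -0.5,"ty": 0,"tz": -0.9,"wx": 0,"wy": 0,"wz": 0},{"tx": -0.5,"ty": 0,"tz": -0.9,"wx": 0,"wy": 0,"wz": 0},{"tx": -0.5,"ty": 0,"tz": -0.9,"wx": 0,"wy": 0,"wz": 0},{"tx": -0.2,"ty": 0,"tz": -0.4,"wx": 0,"wy": 0,"wz": 0},{"tx": 0,"ty": 0,"tz": 0,"wx": 0,"wy": 0,"wz": 0}]'

```text
time_s: 19.23
ee_pos: [522.4, 275.1, 284.6]
ee_rot: [-180.0, 27.9, 11.8]
force: [0.8, -0.7, -4.2]
gripper_width: 19.6
gripper_force: 60.0
```

```bash
cat >> h.py <<'E'
def golip(L,yaw,tilt,off=12):
    """same as go, but for the scoop's lip (underside, centre) at L"""
    go(np.array(L,float)+Rs(yaw,tilt).apply([70,0,95]),yaw,tilt,off)
def lip(off=12):
    s=env.state();R=Ro.from_euler('xyz',s["ee_rot"],degrees=True)*FL
    g=s["ee_pos"]+R.apply([0,0,off]);print("lip",(g+R.apply([-70,0,-95])).round(1),"back",(g+R.apply([67,0,-95])).round(1),"F",s["force"].round(1),"rot",s["ee_rot"].round(1))
E
python3 -c "
from h import *
lip();golip([612,-294,205],-25.6,28)"
```

```text
lip [423.8 254.6 244. ] back [542.4 279.3 179.9] F [ 0.8 -0.7 -4.2] rot [-180.    27.9   11.8]
t 19.23 turn [ 0.305 -0.002  0.576] shift after turn [ 39.58  47.45 -16.61] world [ 180.5 -612.6  -39.2]
```

>>> move_arm --plan '[{"tx": 0,"ty": 0,"tz": 0,"wx": 0.02,"wy": 0,"wz": 0.036},{"tx": 0,"ty": 0,"tz": 0,"wx": 0.03,"wy": 0,"wz": 0.06},{"tx": 0,"ty": 0,"tz": 0,"wx": 0.038,"wy": 0,"wz": 0.072},{"tx": 0,"ty": 0,"tz": 0,"wx": 0.038,"wy": 0,"wz": 0.072},{"tx": 0,"ty": 0,"tz": 0,"wx": 0.038,"wy": 0,"wz": 0.072},{"tx": 0,"ty": 0,"tz": 0,"wx": 0.038,"wy": 0,"wz": 0.072},{"tx": 0,"ty": 0,"tz": 0,"wx": 0.038,"wy": 0,"wz": 0.072},{"tx": 0,"ty": 0,"tz": 0,"wx": 0.035,"wy": 0,"wz": 0.06},{"tx": 0,"ty": 0,"tz": 0,"wx": 0.03,"wy": 0,"wz": 0.06},{"tx": 0.4,"ty": 0.5,"tz": -0.17,"wx": 0,"wy": 0,"wz": 0},{"tx": 0.9,"ty": 1.1,"tz": -0.38,"wx": 0,"wy": 0,"wz": 0},{"tx": 1.4,"ty": 1.7,"tz": -0.6,"wx": 0,"wy": 0,"wz": 0}]'

```text
time_s: 20.23
ee_pos: [534.0, 232.4, 280.2]
ee_rot: [179.9, 28.0, -25.4]
force: [0.5, -0.7, -5.1]
gripper_width: 19.7
gripper_force: 60.0
```

>>> move_arm --plan '[{"tx": 1.4,"ty": 1.7,"tz": -0.6,"wx": 0,"wy": 0,"wz": 0},{"tx": 1.4,"ty": 1.7,"tz": -0.6,"wx": 0,"wy": 0,"wz": 0},{"tx": 1.4,"ty": 1.7,"tz": -0.6,"wx": 0,"wy": 0,"wz": 0},{"tx": 1.4,"ty": 1.7,"tz": -0.6,"wx": 0,"wy": 0,"wz": 0},{"tx": 1.4,"ty": 1.7,"tz": -0.6,"wx": 0,"wy": 0,"wz": 0},{"tx": 1.4,"ty": 1.7,"tz": -0.6,"wx": 0,"wy": 0,"wz": 0},{"tx": 1.4,"ty": 1.7,"tz": -0.6,"wx": 0,"wy": 0,"wz": 0},{"tx": 1.4,"ty": 1.7,"tz": -0.6,"wx": 0,"wy": 0,"wz": 0},{"tx": 1.4,"ty": 1.7,"tz": -0.6,"wx": 0,"wy": 0,"wz": 0},{"tx": 1.4,"ty": 1.7,"tz": -0.6,"wx": 0,"wy": 0,"wz": 0},{"tx": 1.4,"ty": 1.7,"tz": -0.6,"wx": 0,"wy": 0,"wz": 0},{"tx": 1.4,"ty": 1.7,"tz": -0.6,"wx": 0,"wy": 0,"wz": 0}]'

```text
time_s: 21.23
ee_pos: [610.7, -32.3, 264.8]
ee_rot: [179.9, 28.0, -25.6]
force: [0.0, 0.2, -4.7]
gripper_width: 19.7
gripper_force: 60.0
```

```bash
python3 -c "
from h import *
lip();golip([612,-294,205],-25.6,28);print(env.state()['qpos'].round())"
```

```text
lip [519.7  11.1 224.4] back [628.7 -41.2 160. ] F [ 0.   0.2 -4.7] rot [179.9  28.  -25.6]
t 21.23 turn [ 0.002  0.001 -0.   ] shift after turn [19.9  23.54 -8.39] world [  92.2 -305.2  -19.3]
[ -8.  36.  59.   8. 112. 108.]
```

>>> move_arm --plan '[{"tx": 1.4,"ty": 1.7,"tz": -0.6,"wx": 0,"wy": 0,"wz": 0},{"tx": 1.4,"ty": 1.7,"tz": -0.6,"wx": 0,"wy": 0,"wz": 0},{"tx": 1.4,"ty": 1.7,"tz": -0.6,"wx": 0,"wy": 0,"wz": 0},{"tx": 1.4,"ty": 1.7,"tz": -0.6,"wx": 0,"wy": 0,"wz": 0},{"tx": 1.4,"ty": 1.7,"tz": -0.6,"wx": 0,"wy": 0,"wz": 0},{"tx": 1.4,"ty": 1.7,"tz": -0.6,"wx": 0,"wy": 0,"wz": 0},{"tx": 1.4,"ty": 1.7,"tz": -0.6,"wx": 0,"wy": 0,"wz": 0},{"tx": 1.4,"ty": 1.7,"tz": -0.6,"wx": 0,"wy": 0,"wz": 0},{"tx": 1.4,"ty": 1.7,"tz": -0.6,"wx": 0,"wy": 0,"wz": 0},{"tx": 1.4,"ty": 1.7,"tz": -0.6,"wx": 0,"wy": 0,"wz": 0},{"tx": 1.4,"ty": 1.6,"tz": -0.6,"wx": 0,"wy": 0,"wz": 0},{"tx": 1.4,"ty": 1.6,"tz": -0.6,"wx": 0,"wy": 0,"wz": 0}]'

```text
time_s: 22.23
ee_pos: [687.0, -293.0, 249.7]
ee_rot: [179.9, 28.1, -25.6]
force: [0.5, 0.2, -5.6]
gripper_width: 19.9
gripper_force: 60.0
```

>>> move_arm --plan '[{"tx": 1.3,"ty": 1.4,"tz": -0.5,"wx": 0,"wy": 0,"wz": 0},{"tx": 0.9,"ty": 1.0,"tz": -0.4,"wx": 0,"wy": 0,"wz": 0},{"tx": 0.6,"ty": 0.5,"tz": -0.2,"wx": 0,"wy": 0,"wz": 0},{"tx": 0.3,"ty": 0.3,"tz": -0.1,"wx": 0,"wy": 0,"wz": 0},{"tx": 0,"ty": 0,"tz": 0,"wx": 0,"wy": 0,"wz": 0}]'

```text
time_s: 22.65
ee_pos: [689.1, -328.3, 240.9]
ee_rot: [179.9, 27.3, -25.7]
force: [-0.1, 0.1, -3.9]
gripper_width: 19.7
gripper_force: 60.0
```

```bash
python3 -c "
from h import *
lip();golip([612,-294,205],-25.6,28);print(env.state()['qpos'].round())"
```

```text
lip [ 598.7 -285.   199.3] back [ 708.4 -337.7  136.4] F [-0.1  0.1 -3.9] rot [179.9  27.3 -25.7]
t 22.65 turn [ 0.001 -0.011 -0.001] shift after turn [ 1.23  0.24 -1.17] world [13.7 -9.3  4.5]
[-26.  60.  12.  -0. 135.  89.]
```

>>> move_arm --plan '[{"tx": -0.4,"ty": 0,"tz": -0.32,"wx": 0,"wy": 0.05,"wz": 0},{"tx": -0.6,"ty": 0,"tz": -0.47,"wx": 0,"wy": 0.07,"wz": 0},{"tx": -0.6,"ty": 0,"tz": -0.47,"wx": 0,"wy": 0.07,"wz": 0},{"tx": -0.6,"ty": 0,"tz": -0.47,"wx": 0,"wy": 0.07,"wz": 0},{"tx": -0.6,"ty": 0,"tz": -0.47,"wx": 0,"wy": 0.07,"wz": 0},{"tx": -0.6,"ty": 0,"tz": -0.47,"wx": 0,"wy": 0.07,"wz": 0},{"tx": -0.6,"ty": 0,"tz": -0.47,"wx": 0,"wy": 0.07,"wz": 0},{"tx": -0.6,"ty": 0,"tz": -0.47,"wx": 0,"wy": 0.07,"wz": 0},{"tx": -0.4,"ty": 0,"tz": -0.32,"wx": 0,"wy": 0.05,"wz": 0},{"tx": 0,"ty": 0,"tz": 0,"wx": 0,"wy": 0,"wz": 0}]'

```text
time_s: 23.48
ee_pos: [650.9, -307.8, 293.8]
ee_rot: [179.9, -6.6, -25.5]
force: [-1.3, 0.2, -3.8]
gripper_width: 19.6
gripper_force: 60.0
```

```bash
python3 -c "
from h import *
lip();golip([612,-294,114],-25.6,-8);print(env.state()['qpos'].round())"
```

```text
lip [ 596.6 -282.   203.3] back [ 719.5 -340.6  219. ] F [-1.3  0.2 -3.8] rot [179.9  -6.6 -25.5]
t 23.48 turn [0.001 0.025 0.002] shift after turn [0.44 0.44 8.93] world [ 13.2 -11.2 -87.8]
[-26.  27.  66.   0.  81.  89.]
```

>>> move_arm --plan '[{"tx": 0,"ty": 0.1,"tz": 0.5,"wx": 0,"wy": 0.02,"wz": 0},{"tx": 0.1,"ty": 0.1,"tz": 1,"wx": 0,"wy": 0,"wz": 0},{"tx": 0.1,"ty": 0.1,"tz": 1.2,"wx": 0,"wy": 0,"wz": 0},{"tx": 0.1,"ty": 0.1,"tz": 1.3,"wx": 0,"wy": 0,"wz": 0},{"tx": 0.1,"ty": 0,"tz": 1.3,"wx": 0,"wy": 0,"wz": 0},{"tx": 0,"ty": 0,"tz": 1.3,"wx": 0,"wy": 0,"wz": 0},{"tx": 0,"ty": 0,"tz": 1.1,"wx": 0,"wy": 0,"wz": 0},{"tx": 0,"ty": 0,"tz": 0.8,"wx": 0,"wy": 0,"wz": 0},{"tx": 0,"ty": 0,"tz": 0.4,"wx": 0,"wy": 0,"wz": 0},{"tx": 0,"ty": 0,"tz": 0,"wx": 0,"wy": 0,"wz": 0}]'

```text
time_s: 24.32
ee_pos: [665.5, -320.6, 200.9]
ee_rot: [179.9, -7.4, -25.6]
force: [-1.3, 1.5, 0.1]
gripper_width: 19.8
gripper_force: 60.0
```

```bash
python3 -c "
from h import *
lip();golip([612,-294,114],-25.6,-8);print(env.state()['qpos'].round())"
```

```text
lip [ 612.5 -295.4  109.6] back [ 735.  -354.1  127.3] F [-1.3  1.5  0.1] rot [179.9  -7.4 -25.6]
t 24.32 turn [ 0.002  0.01  -0.   ] shift after turn [-0.12 -0.09 -0.52] world [-1.4  1.7  5. ]
[-27.  30.  73.   0.  69.  89.]
```

>>> move_arm --plan '[{"tx": -0.3,"ty": -0.1,"tz": -0.6,"wx": 0,"wy": 0.03,"wz": 0},{"tx": -0.6,"ty": 0,"tz": -0.6,"wx": 0,"wy": 0.07,"wz": 0},{"tx": -0.6,"ty": 0,"tz": -0.47,"wx": 0,"wy": 0.07,"wz": 0},{"tx": -0.6,"ty": 0,"tz": -0.47,"wx": 0,"wy": 0.07,"wz": 0},{"tx": -0.6,"ty": 0,"tz": -0.47,"wx": 0,"wy": 0.07,"wz": 0},{"tx": -0.6,"ty": 0,"tz": -0.47,"wx": 0,"wy": 0.07,"wz": 0},{"tx": -0.6,"ty": 0,"tz": -0.47,"wx": 0,"wy": 0.07,"wz": 0},{"tx": -0.6,"ty": 0,"tz": -0.47,"wx": 0,"wy": 0.07,"wz": 0},{"tx": -0.6,"ty": 0,"tz": -0.47,"wx": 0,"wy": 0.07,"wz": 0},{"tx": -0.6,"ty": 0,"tz": -0.47,"wx": 0,"wy": 0.07,"wz": 0},{"tx": 0,"ty": 0,"tz": 0,"wx": 0,"wy": 0,"wz": 0},{"tx": 0,"ty": 0,"tz": 0,"wx": 0,"wy": 0,"wz": 0}]'

```text
time_s: 25.32
ee_pos: [602.4, -289.4, 221.8]
ee_rot: [179.9, -45.1, -25.5]
force: [0.2, -0.7, -1.5]
gripper_width: 19.9
gripper_force: 60.0
```

```bash
python3 -c "
from h import *
lip();print(env.state()['qpos'].round())
for i in range(3): grab_frame('top');print(env.state()['force'].round(1))"
```

```text
lip [ 610.9 -293.6  113.7] back [ 698.1 -335.3  210.8] F [ 0.2 -0.7 -1.5] rot [179.9 -45.1 -25.5]
[-27.  10. 115.   7.   9.  82.]
[ 0.6 -0.4 -2.9]
[-0.3  0.7 -2.5]
[-0.5 -0.4 -2.6]
```

The force is back to the empty-scoop value of about 2.6 N, so all four lumps have left the scoop. Raising and levelling it.

>>> move_arm --plan '[{"tx": 0.3,"ty": 0,"tz": -0.3,"wx": 0,"wy": 0,"wz": 0},{"tx": 0.6,"ty": 0,"tz": -0.6,"wx": 0,"wy": 0,"wz": 0},{"tx": 0.9,"ty": 0,"tz": -0.9,"wx": 0,"wy": 0,"wz": 0},{"tx": 1.2,"ty": 0,"tz": -1.2,"wx": 0,"wy": 0,"wz": 0},{"tx": 1.2,"ty": 0,"tz": -1.2,"wx": 0,"wy": 0,"wz": 0},{"tx": 0.9,"ty": 0,"tz": -0.9,"wx": 0,"wy": -0.1,"wz": 0},{"tx": 0,"ty": 0,"tz": 0,"wx": 0,"wy": -0.115,"wz": 0},{"tx": 0,"ty": 0,"tz": 0,"wx": 0,"wy": -0.115,"wz": 0},{"tx": 0,"ty": 0,"tz": 0,"wx": 0,"wy": -0.115,"wz": 0},{"tx": 0,"ty": 0,"tz": 0,"wx": 0,"wy": -0.115,"wz": 0},{"tx": 0,"ty": 0,"tz": 0,"wx": 0,"wy": -0.115,"wz": 0},{"tx": 0,"ty": 0,"tz": 0,"wx": 0,"wy": -0.112,"wz": 0}]'

```text
time_s: 26.47
ee_pos: [604.3, -290.5, 296.4]
ee_rot: [179.9, -0.6, -25.6]
force: [0.7, -0.3, -2.5]
gripper_width: 19.5
gripper_force: 60.0
```

```bash
python3 -c "
from h import *
lip();go([500,40,195],-10);print(env.state()['qpos'].round())"
```

```text
lip [ 542.  -260.7  212.7] back [ 665.5 -320.   214.2] F [ 0.7 -0.3 -2.5] rot [179.9  -0.6 -25.6]
t 26.47 turn [ 0.004 -0.011 -0.273] shift after turn [-16.01 -30.73  11.34] world [-104.3  330.5 -113.4]
[-27.  25.  67.  -0.  87.  89.]
```

>>> move_arm --plan '[{"tx": -1.1,"ty": -1.2,"tz": 0,"wx": 0,"wy": 0,"wz": 0},{"tx": -2.2,"ty": -2.4,"tz": 0,"wx": 0,"wy": 0,"wz": 0},{"tx": -2.5,"ty": -2.6,"tz": 0,"wx": 0,"wy": 0,"wz": 0},{"tx": -2.5,"ty": -2.6,"tz": 0,"wx": 0,"wy": 0,"wz": 0},{"tx": -2.5,"ty": -2.6,"tz": 0,"wx": 0,"wy": 0,"wz": 0},{"tx": -2.5,"ty": -2.6,"tz": 0,"wx": 0,"wy": 0,"wz": 0},{"tx": -2.5,"ty": -2.6,"tz": 0,"wx": 0,"wy": 0,"wz": 0},{"tx": -2.5,"ty": -2.6,"tz": 1,"wx": 0,"wy": 0,"wz": 0},{"tx": -2.5,"ty": -2.6,"tz": 2,"wx": 0,"wy": 0,"wz": 0},{"tx": -1.7,"ty": -1.8,"tz": 2.5,"wx": 0,"wy": 0,"wz": 0},{"tx": -0.8,"ty": -0.9,"tz": 2.5,"wx": 0,"wy": 0,"wz": 0},{"tx": 0,"ty": 0,"tz": 2.5,"wx": 0,"wy": 0,"wz": 0}]'

```text
time_s: 27.47
ee_pos: [500.7, 33.9, 186.5]
ee_rot: [-179.9, -0.8, -25.4]
force: [0.7, 0.2, -3.0]
gripper_width: 19.9
gripper_force: 60.0
```

>>> move_arm --plan '[{"tx": 0,"ty": 0,"tz": 2.2,"wx": 0,"wy": -0.01,"wz": 0},{"tx": 0,"ty": 0,"tz": 2.2,"wx": 0,"wy": 0,"wz": 0},{"tx": 0,"ty": 0,"tz": 2,"wx": 0,"wy": 0,"wz": 0},{"tx": 0,"ty": 0,"tz": 1,"wx": 0,"wy": 0,"wz": 0},{"tx": 0,"ty": 0,"tz": 0.5,"wx": 0,"wy": 0,"wz": 0},{"tx": 0,"ty": 0,"tz": 0,"wx": 0,"wy": 0,"wz": 0},{"tx": 0,"ty": 0,"tz": 0,"wx": 0,"wy": 0,"wz": 0}]'

```text
time_s: 28.05
ee_pos: [501.3, 31.2, 107.8]
ee_rot: [180.0, -0.2, -25.6]
force: [0.2, -0.2, -3.1]
gripper_width: 19.7
gripper_force: 60.0
```

```bash
python3 - <<'E'
from h import *
lip();go([500,30,95],-25.6)
T=grab_frame('top');S=grab_frame('scene')
# lumps in pan and tray: dark grey, low-saturation blobs vs. first frames
for f,n,reg in((T,'top0',(340,420,160,240)),(T,'top0',(140,225,150,280)),(S,'scene0',(178,262,130,180)),(S,'scene0',(265,455,250,400))):
    o=cv2.imread('pics/%s.png'%n)[:,:,::-1].astype(int);t=f['color'].astype(int)
    u0,u1,v0,v1=reg
    m=((abs(t-o).max(2)>35)).astype(np.uint8)[v0:v1,u0:u1]
    k,l,st,c=cv2.connectedComponentsWithStats(m);print(n,reg,[(*(c[i]+[u0,v0]).round().astype(int),int(st[i,4])) for i in range(1,k) if st[i,4]>25])
T2=T['color'].astype(int);g=((T2.max(2)-T2.min(2)<25)&(T2.max(2)<120)).astype(np.uint8)
for reg in((345,418,165,235),(150,215,155,272)):
    u0,u1,v0,v1=reg;k,l,st,c=cv2.connectedComponentsWithStats(g[v0:v1,u0:u1]);print([(*(c[i]+[u0,v0]).round().astype(int),int(st[i,4])) for i in range(1,k) if st[i,4]>25])
E
```

```text
lip [438.3  61.3  24.6] back [561.9   2.1  25. ] F [ 0.2 -0.2 -3.1] rot [180.   -0.2 -25.6]
t 28.05 turn [ 0.    -0.003 -0.   ] shift after turn [-0.06  0.16  2.48] world [ -1.3  -1.2 -24.8]
top0 (340, 420, 160, 240) [(np.int64(372), np.int64(198), 920), (np.int64(386), np.int64(230), 654), (np.int64(388), np.int64(224), 262)]
top0 (140, 225, 150, 280) [(np.int64(209), np.int64(233), 2524), (np.int64(173), np.int64(235), 472), (np.int64(170), np.int64(259), 30), (np.int64(179), np.int64(266), 42)]
scene0 (178, 262, 130, 180) [(np.int64(258), np.int64(144), 28), (np.int64(224), np.int64(156), 625), (np.int64(258), np.int64(168), 91)]
scene0 (265, 455, 250, 400) [(np.int64(287), np.int64(251), 142), (np.int64(299), np.int64(281), 3477), (np.int64(421), np.int64(257), 652), (np.int64(389), np.int64(271), 53), (np.int64(398), np.int64(270), 35), (np.int64(384), np.int64(286), 150), (np.int64(364), np.int64(288), 79), (np.int64(427), np.int64(287), 32), (np.int64(380), np.int64(295), 155), (np.int64(415), np.int64(286), 33), (np.int64(369), np.int64(295), 36), (np.int64(337), np.int64(318), 689), (np.int64(360), np.int64(308), 210), (np.int64(392), np.int64(321), 1186)]
[(np.int64(350), np.int64(170), 119), (np.int64(395), np.int64(202), 718), (np.int64(372), np.int64(198), 846)]
[(np.int64(154), np.int64(157), 31), (np.int64(157), np.int64(178), 113), (np.int64(196), np.int64(256), 174), (np.int64(178), np.int64(263), 136)]
```

There is a four-lump blob near the pan centre at (372,198), and two lumps remain in the tray at (196,256) and (178,263), so all six are accounted for. Setting the scoop down.

>>> move_arm --plan '[{"tx": 0,"ty": 0,"tz": 0.8,"wx": 0,"wy": 0,"wz": 0},{"tx": 0,"ty": 0,"tz": 0.7,"wx": 0,"wy": 0,"wz": 0},{"tx": 0,"ty": 0,"tz": 0.5,"wx": 0,"wy": 0,"wz": 0},{"tx": 0,"ty": 0,"tz": 0.2,"wx": 0,"wy": 0,"wz": 0},{"tx": 0,"ty": 0,"tz": 0,"wx": 0,"wy": 0,"wz": 0}]'

```text
time_s: 28.57
ee_pos: [507.8, 28.8, 90.3]
ee_rot: [-179.9, -1.1, -25.5]
force: [4.9, -9.2, 23.6]
gripper_width: 19.7
gripper_force: 60.0
```

>>> move_arm --plan '[{"tx": 0,"ty": 0,"tz": 0.15,"wx": 0,"wy": 0,"wz": 0},{"tx": 0,"ty": 0,"tz": 0,"wx": 0,"wy": 0,"wz": 0}]'

```text
time_s: 28.73
ee_pos: [508.6, 28.5, 89.6]
ee_rot: [-179.8, -1.2, -25.4]
force: [5.5, -10.1, 27.4]
gripper_width: 20.1
gripper_force: 60.0
```

>>> move_arm --plan '[{"tx": 0,"ty": 0,"tz": -0.3,"wx": 0,"wy": 0,"wz": 0},{"tx": 0,"ty": 0,"tz": 0,"wx": 0,"wy": 0,"wz": 0}]' --force 5

```text
time_s: 28.9
ee_pos: [500.6, 31.0, 87.0]
ee_rot: [180.0, -0.1, -25.6]
force: [0.7, 0.8, -1.5]
gripper_width: 19.9
gripper_force: 5.0
```

>>> move_arm --plan '[{"tx": 0,"ty": 0,"tz": 0,"wx": 0,"wy": 0,"wz": 0},{"tx": 0,"ty": 0,"tz": 0,"wx": 0,"wy": 0,"wz": 0},{"tx": 0,"ty": 0,"tz": 0,"wx": 0,"wy": 0,"wz": 0},{"tx": 0,"ty": 0,"tz": 0,"wx": 0,"wy": 0,"wz": 0},{"tx": 0,"ty": 0,"tz": 0,"wx": 0,"wy": 0,"wz": 0},{"tx": 0,"ty": 0,"tz": 0,"wx": 0,"wy": 0,"wz": 0},{"tx": 0,"ty": 0,"tz": -1.5,"wx": 0,"wy": 0,"wz": 0},{"tx": 0,"ty": 0,"tz": -3,"wx": 0,"wy": 0,"wz": 0},{"tx": 0,"ty": 0,"tz": -3.5,"wx": 0,"wy": 0,"wz": 0},{"tx": 0,"ty": 0,"tz": -3.5,"wx": 0,"wy": 0,"wz": 0},{"tx": 0,"ty": 0,"tz": -3.5,"wx": 0,"wy": 0,"wz": 0},{"tx": 0,"ty": 0,"tz": -1,"wx": 0,"wy": 0,"wz": 0}]' --gripper 6

```text
time_s: 29.9
ee_pos: [502.5, 31.6, 251.7]
ee_rot: [-179.8, -0.5, -25.6]
force: [0.7, 0.3, 1.0]
gripper_width: 60.1
gripper_force: 0.0
```

```bash
python3 - <<'E'
from h import *
f=grab_frame('scene');T=grab_frame('top');s=env.state();print(s['time_s'],s['ee_pos'],s['ee_rot'],s['force'],s['gripper_width'])
t=f['color'].astype(int);sat=t.max(2)-t.min(2);m=np.zeros(sat.shape,np.uint8);m[195:290,250:355]=((sat<30)&(t.max(2)>55))[195:290,250:355]
n,l,st,c=cv2.connectedComponentsWithStats(m);i=1+np.argmax(st[1:,4])
pts=cv2.convexHull(np.argwhere(l==i)[:,::-1].astype(np.int32));P=cv2.approxPolyDP(pts,2.5,True)[:,0]
for p in P: print(p,onplane(f,*p,0)[:2].round(),onplane(f,*p,40)[:2].round())
# knob: triangulate by dark disc in both
def blob(im,reg,thr):
    u0,u1,v0,v1=reg;d=(im.astype(int).max(2)<thr).astype(np.uint8)[v0:v1,u0:u1]
    k,l,st,c=cv2.connectedComponentsWithStats(d);return [(*(c[i]+[u0,v0]).round(1),*st[i].tolist()) for i in range(1,k) if st[i,4]>12]
print("scene",blob(f['color'],(268,292,122,148),45));print("top",blob(T['color'],(355,395,240,275),40))
cv2.imwrite('pics/after_top.png',T['color'][:,:,::-1])
E
```

```text
30.0 [501.27792291  31.53338936 248.43357004] [-179.93058475   -0.30683152  -25.5922455 ] [ 1.0597709  -0.39992165  0.59994824] 59.986794247525374
[340 256] [469. 107.] [497. 138.]
[281 258] [589.  50.] [610.  84.]
[277 237] [563. -16.] [585.  23.]
[278 213] [516. -97.] [541. -52.]
[308 216] [454. -50.] [483.  -8.]
[332 225] [421.   8.] [452.  46.]
scene [(np.float64(277.8), np.float64(135.5), 7, 10, 7, 9, 47)]
top [(np.float64(370.5), np.float64(254.8), 11, 7, 10, 16, 85), (np.float64(386.4), np.float64(249.6), 29, 8, 5, 4, 17)]
```

The scoop stands flat: the 110 mm lip width and 133 mm length both check at z = 0. Next I'll measure the white stripe, lever and pan numerically.

```bash
python3 - <<'E'
from h import *
np.set_printoptions(precision=1,suppress=True,linewidth=160)
T=grab_frame("top");S=grab_frame("scene")
t=cv2.imread("pics/top0.png");s=cv2.imread("pics/scene0.png")
def bl(im,reg,lo,satmax,n):
    u0,u1,v0,v1=reg;a=im.astype(int)[v0:v1,u0:u1];m=((a.min(2)>lo)&(a.max(2)-a.min(2)<satmax)).astype(np.uint8)
    k,l,st,c=cv2.connectedComponentsWithStats(m);print(n,[((c[i]+[u0,v0]).round(1).tolist(),st[i,:5].tolist()) for i in range(1,k) if st[i,4]>4])
for lo in(110,130,150): bl(t,(360,400,238,262),lo,70,"top%d"%lo);bl(s,(250,290,130,172),lo,70,"scene%d"%lo)
print("top grey\n",t[238:262,360:398].mean(2).astype(int))
print("scene grey\n",s[132:172,254:286].mean(2).astype(int))
E
```

```text
top110 [([395.7, 238.5], [32, 0, 8, 2, 15]), ([392.9, 241.7], [31, 3, 5, 2, 7]), ([381.6, 244.1], [20, 4, 4, 5, 15])]
scene110 [([284.4, 135.7], [20, 0, 20, 17, 122]), ([250.6, 158.8], [0, 27, 3, 4, 8])]
top130 []
scene130 [([272.5, 130.3], [21, 0, 4, 2, 6]), ([286.4, 136.2], [31, 0, 9, 16, 89])]
top150 []
scene150 []
top grey
 [[ 46  45  48  50  53  56  54  54  57  59  59  60  62  64  63  62  62  63  65  66  67  67  68  69  69  69  68  71  70  69  68 109 134 132 130 132 132 133]
 [ 58  60  56  51  49  52  51  46  41  43  44  42  39  42  41  43  44  44  44  43  46  48  51  50  53  54  53  57  58  59  59  52  97 123 123 124 127 126]
 [ 82  81  84  85  83  83  83  83  83  85  83  81  77  71  72  70  70  64  60  62  61  54  50  50  51  51  47  39  41  41  38  40  59  68  66  70  70  73]
 [ 79  78  79  81  80  81  80  80  81  80  80  79  80  80  79  79  80  80  83  82  82  83  82  83  84  84  83  85  84  82  81 105 116 113 109 110  90  81]
 [ 80  78  78  80  79  77  79  77  79  79  78  79  77  78  77  78  79  84  88  87 104 116 106  97  87  80  80  81  79  80  78 119 141 140 141 142 110 
[... 2454 characters left out ...]
0  71  70  71  70  71  71  69]
 [ 79  79  79  80  78  80  86  59  12   4  11   9   9  10  24  61  75  74  73  75  73  73  73  73  73  71  71  72  70  69  75  78  79  80  80  79  81  78]
 [ 78  78  78  78  79  79  83  74  47  17   9   7  11  37  74  88  83  84  83  80  84  82  81  81  84  81  81  79  80  79  77  79  79  76  78  78  78  76]
 [ 77  77  80  79  80  80  80  74  49  26  27  25  41  51  46  48  50  72  68  56  67  71  71  70  70  70  69  73  78  79  77  77  77  78  80  77  78  76]]
scene grey
 [[ 61  63  79 ... 144 145 146]
 [ 76  85  97 ... 134 148 149]
 [ 95 100 104 ... 136 150 148]
 ...
 [ 52  61  61 ...  58  58  60]
 [ 57  56  55 ...  56  55  59]
 [ 60  55  59 ...  57  57  53]]
```

```bash
python3 - <<'E'
from h import *
np.set_printoptions(precision=1,suppress=True,linewidth=200,threshold=5000)
T=grab_frame("top");S=grab_frame("scene")
print("notch z102",onplane(T,382,251,102),"z97",onplane(T,382,251,97),"z107",onplane(T,382,251,107))
print("quad ends z94",onplane(T,365.3,249,94),onplane(T,391.7,249,94))
t=cv2.imread("pics/top0.png")
# pan rim ellipse: outermost strong edge along spokes
g=cv2.GaussianBlur(t,(3,3),0).astype(float).mean(2);P=[]
c0=np.array([380.9,198.9])
for a in np.radians(np.arange(0,360,6)):
    r=np.arange(34,43,.25);p=c0+np.c_[r*np.cos(a),r*np.sin(a)]
    v=cv2.remap(g.astype(np.float32),p[:,0].astype(np.float32)[None],p[:,1].astype(np.float32)[None],cv2.INTER_LINEAR)[0]
    P.append(p[np.argmax(v)])   # bright rim
P=np.array(P,np.float32);w=np.array([onplane(T,*q,114)[:2] for q in P])
A=np.c_[2*w,np.ones(len(w))]
for _ in range(5):
    k=np.linalg.lstsq(A,(w**2).sum(1),rcond=None)[0];R=np.sqrt(k[2]+k[0]**2+k[1]**2);res=np.hypot(*(w-k[:2]).T)-R
    ok=abs(res)<max(2,1.5*res.std());w=w[ok];A=A[ok]
print("pan",k[:2],"R",R,len(w),res.std())
print("knob",tri(T,(370.9,256.3),S,(277.8,135.5)),"knob via top at z=134/136/128",onplane(T,370.9,256.3,134)[:2],onplane(T,370.9,256.3,126)[:2])
s=cv2.imread("pics/scene0.png").mean(2).astype(int);print(s[136:168,256:284])
E
```

```text
notch z102 [ 452.  -287.8  102. ] z97 [ 452.2 -289.1   97. ] z107 [ 451.7 -286.6  107. ]
quad ends z94 [ 457.5 -244.4   94. ] [ 458.  -316.4   94. ]
pan [ 598.  -290.4] R 100.34993466187383 28 1.7372695683130637
knob (array([ 435. , -249.8,  132.9]), np.float64(2.7026951009169093)) knob via top at z=134/136/128 [ 436.1 -250.4] [ 436.4 -252.1]
[[103 106 104 102  97  95  92  88  90 101 104 105 105 108 105 100 105  75  38  16   7  15   4   1   4  20  74 131]
 [ 99 102 104  92  72  63  52  50  62  87  95 102 101 101 105 104 101  88  52  25   0   7   2   4   0  33  90 138]
 [ 77  87  95  73  50  27  20  30  36  51  58  70  93 104 109 107 101 100  81  50   8   1  10  16  26  69 114 141]
 [ 78  79  77  63  38  23  14  29  20  22  22  45  84 105 101 105 105 107  99  74  39  12   9  35  62 102 135 147]
 [ 91  95  88  74  52  28  25  18  20  23  16  39  79 100 108 104 105 108 106  83  48  34  37  71  96 120 138 148]
 [ 78  87  97  99  75  36  31  20  18  29  28  39  80 100 105 104 105 102  98  76  56  47  65  93 105 106 121 134]
 [ 69  70  78  86  70  30  19  12  27  32  20  43  77  95  99  97
[... 2225 characters left out ...]
 103 103]
 [ 52  53  51  50  56  62  53  53  55  50  48  27  26  12  23  27  38  54  62  51  40  32  23  39  73  93 100 103]
 [ 55  56  57  48  49  52  53  50  59  57  61  41  36  26  24  28  37  53  57  62  44  32  28  38  68  94 101  99]
 [ 56  58  60  56  55  55  53  57  58  61  60  58  47  37  26  22  36  53  57  60  54  46  42  41  59  84  90  95]
 [ 56  53  58  55  53  53  59  55  62  58  59  59  54  45  38  33  35  50  59  62  58  55  53  54  55  64  68  83]
 [ 57  55  58  55  59  56  53  56  58  55  63  59  59  59  48  38  47  55  57  60  56  62  60  58  55  56  59  60]
 [ 57  58  56  54  58  59  54  56  57  57  56  62  62  61  55  60  59  61  59  62  59  58  58  57  58  55  56  56]]
```

```bash
python3 - <<'E'
from h import *
np.set_printoptions(precision=1,suppress=True)
S=grab_frame("scene")
for p in((261,137),(264,138),(267,140),(268,145),(270,150),(271,155),(270,164)):
    o,d=ray(S,*p);print(p,[(o+d*(x-o[0])/d[0])[1:] for x in(452,460)])
print(env.state()['ee_pos'])
go([429,-250,225],-2.5,0,0)
E
```

```text
(261, 137) [array([-315. ,  102.8]), array([-299.1,  111.8])]
(264, 138) [array([-296.2,  108.1]), array([-280.6,  117. ])]
(267, 140) [array([-278. ,  110.2]), array([-262.7,  119.1])]
(268, 145) [array([-272. ,   97.4]), array([-256.9,  106.5])]
(270, 150) [array([-260.1,   87.4]), array([-245.1,   96.7])]
(271, 155) [array([-254. ,   74.5]), array([-239.2,   84. ])]
(270, 164) [array([-259.8,   42.3]), array([-244.8,   52.4])]
[498.9  31.4 244. ]
t 30.25 turn [ 0.   0.  -0.4] shift after turn [-5.8 28.4  1.9] world [ -69.9 -281.4  -19. ]
```

>>> move_arm --plan '[{"tx": 0,"ty": 0,"tz": 0,"wx": 0,"wy": 0,"wz": -0.1},{"tx": 0,"ty": 0,"tz": 0,"wx": 0,"wy": 0,"wz": -0.1},{"tx": 0,"ty": 0,"tz": 0,"wx": 0,"wy": 0,"wz": -0.1},{"tx": 0,"ty": 0,"tz": 0,"wx": 0,"wy": 0,"wz": -0.1},{"tx": -0.7,"ty": 3.5,"tz": 0.2,"wx": 0,"wy": 0,"wz": 0},{"tx": -0.7,"ty": 3.5,"tz": 0.2,"wx": 0,"wy": 0,"wz": 0},{"tx": -0.7,"ty": 3.5,"tz": 0.2,"wx": 0,"wy": 0,"wz": 0},{"tx": -0.7,"ty": 3.5,"tz": 0.2,"wx": 0,"wy": 0,"wz": 0},{"tx": -0.7,"ty": 3.5,"tz": 0.2,"wx": 0,"wy": 0,"wz": 0},{"tx": -0.7,"ty": 3.5,"tz": 0.2,"wx": 0,"wy": 0,"wz": 0},{"tx": -0.7,"ty": 3.5,"tz": 0.2,"wx": 0,"wy": 0,"wz": 0},{"tx": -0.7,"ty": 3.5,"tz": 0.2,"wx": 0,"wy": 0,"wz": 0}]' --gripper 6 --force 10

```text
time_s: 31.25
ee_pos: [429.6, -246.9, 229.0]
ee_rot: [180.0, 0.1, -2.7]
force: [0.1, -0.2, 0.4]
gripper_width: 59.8
gripper_force: 0.0
```

>>> move_arm --plan '[{"tx": 0,"ty": 0.3,"tz": 0,"wx": 0,"wy": 0,"wz": 0},{"tx": 0,"ty": 0,"tz": 0,"wx": 0,"wy": 0,"wz": 0},{"tx": 0,"ty": 0,"tz": 0,"wx": 0,"wy": 0,"wz": 0}]'

```text
time_s: 31.5
ee_pos: [430.4, -248.1, 229.5]
ee_rot: [-180.0, 0.1, -2.7]
force: [-0.6, -0.4, 0.1]
gripper_width: 60.4
gripper_force: 0.0
```

```bash
python3 - <<'E'
from h import *
go([429,-250,124],-2.5,0,0)
E
```

```text
t 31.5 turn [-0.     0.002 -0.004] shift after turn [-0.13  0.2  10.55] world [  -1.4   -1.9 -105.5]
```

Descending around the knob and closing gently.

>>> move_arm --plan '[{"tx": -0.1,"ty": 0.2,"tz": 2,"wx": 0,"wy": 0,"wz": 0},{"tx": 0,"ty": 0,"tz": 2.5,"wx": 0,"wy": 0,"wz": 0},{"tx": 0,"ty": 0,"tz": 2.5,"wx": 0,"wy": 0,"wz": 0},{"tx": 0,"ty": 0,"tz": 2,"wx": 0,"wy": 0,"wz": 0},{"tx": 0,"ty": 0,"tz": 1,"wx": 0,"wy": 0,"wz": 0},{"tx": 0,"ty": 0,"tz": 0.5,"wx": 0,"wy": 0,"wz": 0},{"tx": 0,"ty": 0,"tz": 0,"wx": 0,"wy": 0,"wz": 0}]'

```text
time_s: 32.08
ee_pos: [429.7, -249.7, 124.9]
ee_rot: [180.0, 0.1, -2.6]
force: [-0.4, -0.2, 0.5]
gripper_width: 59.9
gripper_force: 0.0
```

>>> move_arm --plan '[{"tx": 0,"ty": 0,"tz": 0,"wx": 0,"wy": 0,"wz": 0},{"tx": 0,"ty": 0,"tz": 0,"wx": 0,"wy": 0,"wz": 0},{"tx": 0,"ty": 0,"tz": 0,"wx": 0,"wy": 0,"wz": 0},{"tx": 0,"ty": 0,"tz": 0,"wx": 0,"wy": 0,"wz": 0},{"tx": 0,"ty": 0,"tz": 0,"wx": 0,"wy": 0,"wz": 0},{"tx": 0,"ty": 0,"tz": 0,"wx": 0,"wy": 0,"wz": 0},{"tx": 0,"ty": 0,"tz": 0,"wx": 0,"wy": 0,"wz": 0},{"tx": 0,"ty": 0,"tz": 0,"wx": 0,"wy": 0,"wz": 0}]' --gripper 2 --force 10

```text
time_s: 32.75
ee_pos: [429.8, -250.5, 126.0]
ee_rot: [179.9, -0.0, -2.7]
force: [-0.4, 2.6, 5.1]
gripper_width: 24.9
gripper_force: 10.0
```

>>> move_arm --plan '[{"tx": 0,"ty": -0.4,"tz": 0.13,"wx": 0,"wy": 0,"wz": 0},{"tx": 0,"ty": -0.4,"tz": 0.15,"wx": 0,"wy": 0,"wz": 0},{"tx": 0,"ty": -0.4,"tz": 0.16,"wx": 0,"wy": 0,"wz": 0},{"tx": 0,"ty": -0.3,"tz": 0.14,"wx": 0,"wy": 0,"wz": 0},{"tx": 0,"ty": 0,"tz": 0,"wx": 0,"wy": 0,"wz": 0}]'

```text
time_s: 33.17
ee_pos: [430.6, -235.9, 119.5]
ee_rot: [179.9, -0.0, -2.6]
force: [0.5, -2.3, 1.2]
gripper_width: 24.9
gripper_force: 10.0
```

>>> move_arm --plan '[{"tx": 0,"ty": -0.3,"tz": 0.14,"wx": 0,"wy": 0,"wz": 0},{"tx": 0,"ty": -0.2,"tz": 0.1,"wx": 0,"wy": 0,"wz": 0},{"tx": 0,"ty": 0,"tz": 0,"wx": 0,"wy": 0,"wz": 0},{"tx": 0,"ty": 0,"tz": 0,"wx": 0,"wy": 0,"wz": 0}]'

```text
time_s: 33.5
ee_pos: [430.9, -230.6, 117.1]
ee_rot: [179.9, -0.0, -2.7]
force: [1.1, -1.6, 0.1]
gripper_width: 24.9
gripper_force: 10.0
```

>>> move_arm --plan '[{"tx": 0,"ty": -0.2,"tz": 0.1,"wx": 0,"wy": 0,"wz": 0},{"tx": 0,"ty": -0.2,"tz": 0.1,"wx": 0,"wy": 0,"wz": 0},{"tx": 0,"ty": 0,"tz": 0,"wx": 0,"wy": 0,"wz": 0},{"tx": 0,"ty": 0,"tz": 0,"wx": 0,"wy": 0,"wz": 0}]'

```text
time_s: 33.83
ee_pos: [431.1, -226.6, 115.3]
ee_rot: [179.9, -0.0, -2.7]
force: [1.8, -1.2, 0.3]
gripper_width: 25.1
gripper_force: 10.0
```

>>> move_arm --plan '[{"tx": 0,"ty": -0.3,"tz": 0.17,"wx": 0,"wy": 0,"wz": 0},{"tx": 0,"ty": 0,"tz": 0,"wx": 0,"wy": 0,"wz": 0},{"tx": 0,"ty": 0,"tz": 0,"wx": 0,"wy": 0,"wz": 0}]'

```text
time_s: 34.08
ee_pos: [431.2, -225.4, 114.4]
ee_rot: [179.7, -0.1, -2.6]
force: [-1.2, -7.2, 5.3]
gripper_width: 25.0
gripper_force: 10.1
```

>>> move_arm --plan '[{"tx": 0,"ty": -0.3,"tz": 0.17,"wx": 0,"wy": 0,"wz": 0},{"tx": 0,"ty": 0,"tz": 0,"wx": 0,"wy": 0,"wz": 0},{"tx": 0,"ty": 0,"tz": 0,"wx": 0,"wy": 0,"wz": 0}]'

```text
time_s: 34.33
ee_pos: [431.7, -225.3, 113.8]
ee_rot: [179.4, -0.1, -2.5]
force: [-2.3, -14.6, 9.2]
gripper_width: 24.9
gripper_force: 10.2
```

>>> move_arm --plan '[{"tx": 0,"ty": -0.3,"tz": 0.17,"wx": 0,"wy": 0,"wz": 0},{"tx": 0,"ty": 0,"tz": 0,"wx": 0,"wy": 0,"wz": 0},{"tx": 0,"ty": 0,"tz": 0,"wx": 0,"wy": 0,"wz": 0}]'

```text
time_s: 34.58
ee_pos: [432.6, -224.1, 113.0]
ee_rot: [179.1, -0.3, -2.5]
force: [-4.6, -19.7, 11.4]
gripper_width: 27.3
gripper_force: 10.7
```

The stop at 0 rad was felt at knob y = -225.5. That puts the pivot at y ≈ -275.2 and the notch knob at y ≈ -298.7, z ≈ 137, which fits the stripe ray. Throwing the lever over along its arc.

>>> move_arm --plan '[{"tx": 0,"ty": 0.75,"tz": -0.4,"wx": 0,"wy": 0,"wz": 0},{"tx": 0,"ty": 0.8,"tz": -0.42,"wx": 0,"wy": 0,"wz": 0},{"tx": 0,"ty": 0.8,"tz": -0.35,"wx": 0,"wy": 0,"wz": 0},{"tx": 0,"ty": 0.8,"tz": -0.27,"wx": 0,"wy": 0,"wz": 0},{"tx": 0,"ty": 0.8,"tz": -0.19,"wx": 0,"wy": 0,"wz": 0},{"tx": 0,"ty": 0.8,"tz": -0.12,"wx": 0,"wy": 0,"wz": 0},{"tx": 0,"ty": 0.8,"tz": -0.05,"wx": 0,"wy": 0,"wz": 0},{"tx": 0,"ty": 0.8,"tz": 0.02,"wx": 0,"wy": 0,"wz": 0},{"tx": 0,"ty": 0.7,"tz": 0.07,"wx": 0,"wy": 0,"wz": 0},{"tx": 0,"ty": 0,"tz": 0,"wx": 0,"wy": 0,"wz": 0},{"tx": 0,"ty": 0,"tz": 0,"wx": 0,"wy": 0,"wz": 0},{"tx": 0,"ty": 0,"tz": 0,"wx": 0,"wy": 0,"wz": 0}]'

```text
time_s: 35.58
ee_pos: [427.2, -288.7, 126.9]
ee_rot: [179.9, 0.1, -2.7]
force: [-2.1, -0.9, 0.5]
gripper_width: 25.2
gripper_force: 10.0
```

```bash
python3 - <<'E'
from h import *
S=grab_frame('scene');s=env.state();print(s['time_s'],s['ee_pos'],s['ee_rot'],s['force'],s['gripper_width'])
E
```

```text
35.6333 [ 427.20119414 -288.52834134  126.94758454] [ 1.79880180e+02  1.04099443e-01 -2.65990946e+00] [-2.30085838 -0.4399514  -0.15343727] 25.208885384503184
```

>>> move_arm --plan '[{"tx": 0,"ty": 0.5,"tz": 0.07,"wx": 0,"wy": 0,"wz": 0},{"tx": 0,"ty": 0.5,"tz": 0.1,"wx": 0,"wy": 0,"wz": 0},{"tx": 0,"ty": 0,"tz": 0,"wx": 0,"wy": 0,"wz": 0},{"tx": 0,"ty": 0,"tz": 0,"wx": 0,"wy": 0,"wz": 0},{"tx": 0,"ty": 0,"tz": 0,"wx": 0,"wy": 0,"wz": 0}]'

```text
time_s: 36.05
ee_pos: [427.0, -298.3, 125.4]
ee_rot: [179.9, 0.1, -2.7]
force: [-3.6, 0.5, -0.4]
gripper_width: 25.2
gripper_force: 10.0
```

>>> move_arm --plan '[{"tx": 0,"ty": 0,"tz": 0,"wx": 0,"wy": 0,"wz": 0},{"tx": 0,"ty": 0,"tz": 0,"wx": 0,"wy": 0,"wz": 0},{"tx": 0,"ty": 0,"tz": 0,"wx": 0,"wy": 0,"wz": 0},{"tx": 0,"ty": 0,"tz": 0,"wx": 0,"wy": 0,"wz": 0},{"tx": 0,"ty": 0,"tz": 0,"wx": 0,"wy": 0,"wz": 0},{"tx": 0,"ty": 0,"tz": -1.5,"wx": 0,"wy": 0,"wz": 0},{"tx": 0,"ty": 0,"tz": -2.5,"wx": 0,"wy": 0,"wz": 0},{"tx": 0,"ty": 0,"tz": -3,"wx": 0,"wy": 0,"wz": 0},{"tx": 0,"ty": 0,"tz": -3.5,"wx": 0,"wy": 0,"wz": 0},{"tx": 0,"ty": -2,"tz": -2,"wx": 0,"wy": 0,"wz": 0},{"tx": 0,"ty": -3.5,"tz": 0,"wx": 0,"wy": 0,"wz": 0},{"tx": 0,"ty": -3.5,"tz": 0,"wx": 0,"wy": 0,"wz": 0}]' --gripper 5.2

```text
time_s: 37.05
ee_pos: [432.6, -208.2, 252.3]
ee_rot: [179.8, -0.2, -2.8]
force: [0.5, 0.3, 0.1]
gripper_width: 51.7
gripper_force: 0.0
```

>>> move_arm --plan '[{"tx": 0,"ty": -3.5,"tz": 0,"wx": 0,"wy": 0,"wz": 0},{"tx": 0,"ty": -3.5,"tz": 0,"wx": 0,"wy": 0,"wz": 0},{"tx": 0,"ty": -3.5,"tz": 0,"wx": 0,"wy": 0,"wz": 0},{"tx": 0,"ty": -3.5,"tz": 0,"wx": 0,"wy": 0,"wz": 0},{"tx": 0,"ty": -3.5,"tz": 0,"wx": 0,"wy": 0,"wz": 0},{"tx": 0,"ty": -3.5,"tz": 0,"wx": 0,"wy": 0,"wz": 0},{"tx": 0,"ty": 0,"tz": 0,"wx": 0,"wy": 0,"wz": 0},{"tx": 0,"ty": 0,"tz": 0,"wx": 0,"wy": 0,"wz": 0}]'

```text
time_s: 37.72
ee_pos: [441.6, 3.0, 250.4]
ee_rot: [179.9, -0.0, -2.4]
force: [-0.2, -0.9, -0.6]
gripper_width: 52.3
gripper_force: 0.0
```

```bash
python3 - <<'E'
from h import *
np.set_printoptions(precision=1,suppress=True,linewidth=220,threshold=9000)
T=grab_frame('top');S=grab_frame('scene');print(env.state()['ee_pos'])
def blob(im,reg,thr):
    u0,u1,v0,v1=reg;d=(im.astype(int).max(2)<thr).astype(np.uint8)[v0:v1,u0:u1]
    k,l,st,c=cv2.connectedComponentsWithStats(d);return [(*(c[i]+[u0,v0]).round(1),*st[i].tolist()) for i in range(1,k) if st[i,4]>12]
print(blob(T['color'],(370,405,240,275),30));print(blob(S['color'],(255,285,115,150),40))
print("expected at -298.7:",proj(T,[432.5,-298.7,137]),proj(S,[432.5,-298.7,137]))
print(T['color'].mean(2).astype(int)[242:268,364:402])
E
```

```text
[441.6   1.2 250.3]
[(np.float64(386.1), np.float64(249.2), 14, 8, 5, 4, 15), (np.float64(390.5), np.float64(256.7), 16, 13, 10, 9, 61)]
[(np.float64(269.5), np.float64(126.8), 11, 8, 8, 10, 52), (np.float64(263.9), np.float64(142.8), 6, 23, 7, 12, 47)]
expected at -298.7: [389.7 257.8] [269.7 126.9]
[[ 80  81  77  70  70  71  71  71  70  71  72  73  72  74  75  74 130 176 170 154 140 128 126 126 126 126 127 128 129 130 129 130 131 129 145 135 110 110]
 [ 79  80  76  69  73  71  72  72  72  74  79  80  80  80  78  72 110 130 125 125 124 124 123 123 124 124 125 125 127 127 126 126 127 127 139 154 150 150]
 [ 74  78  74  69  72  72  71  71  70  74  79  79  80  80  79  73 111 131 129 125 125 124 122 124 126 125 124 125 126 126 125 126 126 123 137 150 144 144]
 [ 83  82  73  69  72  71  72  71  70  77  79  80  79  81  82  75 112 133 130 128 128 128 127 127 127 126 125 125 125 125 124 124 124 122 134 148 143 144]
 [145 110  63  64  66  68  67  68  71  76  79  80  79  78  80  76 101 114 123 132 130 130 128 130 128 127 126 125 125 126 123 122 124 121 134 148 144 144]
 [130 100  51  47  50  
[... 2532 characters left out ...]
27 126 126 126 126 125 126 129 133 130 130 128 126 123 125 124 121 137 146 144]
 [132 125 125 126 129 131 133 134 136 134 134 133 133 136 135 135 130 126 125 126 125 124 126 125 127 125 126 127 127 127 125 126 124 124 122 138 145 144]
 [132 127 126 126 127 126 126 126 127 126 126 125 126 128 127 128 127 126 126 126 126 125 124 124 125 124 126 124 132 133 135 135 135 134 127 138 146 145]
 [131 131 132 133 134 135 134 133 132 134 135 134 134 135 135 135 135 136 136 137 137 131 125 125 131 135 134 134 135 134 134 134 134 135 125 137 145 145]
 [132 131 132 132 132 133 135 134 132 132 131 132 131 132 135 134 135 135 136 134 136 137 136 136 136 132 134 135 134 133 133 134 134 134 126 137 147 146]]
```

The knob sits where the notch point should be, at scene pixel (269.5,126.8) against an expected (269.7,126.9). The arm is clear of everything, so I'm handing in.

```bash
python3 -c "
from workcell import env
print(env.job_done())"
```

```text
the job is handed in; nothing more can be done
None
```

I handed the job in at about 38 s, and the hand-in did not report whether it passed: four lumps are in the pan, two are still in the tray, the scoop stands flat on the bench, and the lever reads about 0.80 rad by position, but I could not see it seated in the notch. On the first try at lowering the scoop it caught on the tray's -y wall and the wrist force reached about 85 N (limit 120 N); I re-gripped it and carried on.

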